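# Make up a lens kit and a mirror kit

### The arm

A 6-joint arm with a two-finger parallel gripper is mounted at the origin on a cart in front of the work surface, level with it; the furniture and walls round the work are solid. World frame = base frame: x ahead of the robot, y to its left, z up, the work surface at z = 0. Lengths are in m, angles in rad, forces in N, time in s.
With the tool pointing down it reaches from about 0.425 to 0.95 m from the base axis. Payload 3.5 kg.
Tool frame: the origin (TCP) lies between the finger pads; the fingertips stand 17 mm ahead of it and the grasp point (between the pads) lies 2 mm behind it (ctrl.tip_reach is the distance from the TCP to the fingertips, in m); z points along the fingers, y is the direction in which the jaws open and shut (so a half turn about z gives the same grasp; the last joint's range is limited). The gripper opens to 85 mm and grips with 20 to 120 N. Pads are 22 mm wide; open, the fingers measure 114 mm over their backs; the gripper's body (76 mm by 85 mm) begins 54 mm behind the grasp point. The pads swing forward as they close: fully open they stand 13 mm farther back than shut.
Start: joints at [-1.4, 0.286, 1.577, -0, 1.279, -0.15], TCP at [0.213, -0.641, 0.228] pointing down, gripper open.
Joint ranges: [-2.77, 2.77], [-0.9, 2.22], [0.21, 2.48], [-1.53, 4.67], [0.24, 2.81], [-2.84, 2.84]. Speed limits (rad/s): [2.79, 2.79, 3.14, 3.14, 3.14, 3.14].

### API

Orientations are given as a unit quaternion [x, y, z, w].
In Python, from plant import monitor, imaging, workorder, ctrl gives the robot as it stands.
- The arm moves only by the tool send_rows, never from a script. Its argument "rows" is a list of rows, each a list of 4 numbers: the shift along the world's x, y, z normalised to -1 to 1, where 1 is 0.3 m, then the turn about the world's z normalised to -1 to 1, where 1 is 360 degrees. A call has 1 to 20 rows; each row is the pose to reach, as a shift and turn from the pose commanded when the call began, turning the shorter way round; what a row does not reach only later rows make up. A row lasts 1/8 s, in which the tool goes at most 62.5 mm and 10.7 degrees, less where a joint would pass 70% of its speed; a pose out of reach is approached as far as the arm can. A call with a number of a shift or a turn outside -1 to 1 is refused whole. A call with a gripper value outside its range is refused whole. "jaw" is the closure, from 0 (fully open) to 1 (shut), set as the call begins (left out, the last holds). The fingers move at their own pace and stop on an object; "newtons" is the grip in N (left out, the last holds). Time passes only in rows, so rows that repeat a pose let the fingers close. It gives the time, the measured TCP pose, the force and the opening at its end, in the units of the state.
- monitor.get_state(): the state, without advancing time (a new reading comes with each control period).
- imaging.read_camera(name): name is "scene" or "top" or "wrist"; returns the picture (480x640x3 uint8, red, green, blue); there is no depth.
- imaging.calibration(name): a dict with "intrinsics" (3x3 intrinsics, pixels), "dist_coeffs" ([k1, k2, p1, p2, k3] as OpenCV has them; the pictures are not rectified), "cam_to_world" (4x4, takes a point from camera to world coordinates). Camera axes: x right, y up, looking along -z (the intrinsics and any distortion apply to the point x, -y, -z); pixel columns grow to the right and rows downward; lengths in m; the calibration is good to about 2 mm. A picture is of the moment at which its call begins: read the wrist's pose just before it. calibration takes no time and is no camera call; for the wrist camera it gives the pose at the moment of the call.
- workorder.sign_off(): hands the job in, once; it reports no verdict.
The state is a dict: "time": time; "qpos": joint angles; "dq": joint speeds; "joint_efforts": joint torques, N m; "eef_pos": TCP position; "tcp_rot": TCP orientation; "contact_force": force on the tool from outside, world axes, zero at the start; "wrist_torque": the same for the moment, N m; "opening": opening from 0.0 (shut) to 1.0 (fully open).
Only numpy, scipy, OpenCV 4.12 (cv2) and the standard library are available. Lean on these libraries where they do the work, as an engineer would, in place of code of your own. Each camera call takes 0.05 s, during which the arm holds its last target.

### The job

Make up the two optics kits from the stock lying loose between the two kit trays. Into the tray with two pockets goes the lens kit: the long post holder, lying in the long trough, and the ring mount, standing on its foot in the other pocket; into the tray with three pockets goes the mirror kit: the short post holder lying in the small trough at the one end, the square mirror mount standing in the middle pocket and the big boxed mirror, label up, in the largest pocket. Seat every part flat on the floor of its pocket, let go of it, and leave the small pale box and the flat slotted arm in the stock where they lie.

Things in the scene. Friction and masses are not known exactly. Their poses are not given: they have to be found in the camera images.
- lens_tray: Kit tray with two pockets, fixed on the breadboard (top 115 above the table): 240 (x) x 100 (y) mm, rim 16 high, charcoal foam top at z 14, pale pocket floors at z 4; origin mid-underside. Pockets in a row on y = 0, each with a 26 wide finger scoop, equally deep, across its middle, 15 beyond it at +y and -y. Pockets (mm, x then y): trough 100 x 42 at x = -50 (long holder); 77 x 38 at x = +60 (ring mount).
- mirror_tray: Kit tray with three pockets, fixed on the breadboard (top 115 above the table): 240 (x) x 100 (y) mm, rim 16 high, charcoal foam top at z 14, pale pocket floors at z 4; origin mid-underside. Pockets in a row on y = 0, each with a 26 wide finger scoop, equally deep, across its middle, 15 beyond it at +y and -y. Pockets (mm, x then y): trough 67 x 42 at x = -74 (short holder); 50 x 50 at x = -3 (square mount); 72 x 62 at x = +71 (boxed mirror).
- long_holder: Long black post holder (tube with a small grey knob) lying on its side: 88 mm long (x), 30 wide over the knob (y), 25 high. Origin: centre of the underside of this outline, z up. The tube spans y = -9 to +14 mm; grip it across y at mid-length. Knob at -y. It does not roll. Either way round is right.
- ring_mount: Black upright lens ring on a foot, brass knob sticking out sideways at -y: 26 (x) x 65 (y) x 60 mm high. Origin: centre of the underside of this outline, z up. Foot x = -13 to 13, y = -18 to 32, 20 high; above it, up to z 60, the ring: x = -6 to 6, y = -16 to 30. Grip the ring across x (12 mm). Either way round is right; its y lies along the tray.
- short_holder: Short black post holder, same kind as the long one, lying on its side: 55 mm long (x), 30 wide over the knob (y), 25 high. Origin: centre of the underside of this outline, z up. The tube spans y = -9 to +14 mm; grip it across y at mid-length. Knob at -y. It does not roll. Either way round is right.
- square_mount: Black square mirror mount, two square plates with a round tube in front and small knobs behind, standing: 39 (x, front to back) x 40 (y) x 40 mm high. Origin: centre of the underside, z up. The plates span x = -14 to +8, y = -20 to +20 mm; grip across y (40 mm). Any quarter turn in its pocket is right.
- mirror_box: Big boxed mirror: closed black box with a pale label on top, the thickest box, 50 (x) x 60 (y) x 30 mm high. Origin: centre of the underside, z up. Grip across x (50 mm). Either way round is right; its 60 mm side lies along the tray.
- small_box: Small pale, cream-coloured closed box with a label, 40 x 52 x 19 mm. Not part of the kits; stays where it lies. Origin: centre of the underside.
- slotted_arm: Flat grey slotted arm, 90 x 24 x 9 mm. Not part of the kits; stays where it lies. Origin: centre of the underside, x along its length.

How it is judged:
At the end, for the whole second after the job is handed in: Each kit part lies released and at rest in its own pocket: underside within 3 mm of the pocket floor, tilt under 0.1 rad, origin from the pocket's centre at most 15 mm (holders), 21 mm along and 15 mm across (ring mount), 18 mm (square mount), 12 mm (boxed mirror) (x of long_holder in the frame of lens_tray between -0.065 and -0.035 m and y of long_holder in the frame of lens_tray between -0.015 and 0.015 m and z of long_holder in the frame of lens_tray between 0.001 and 0.007 m and angle between each of long_holder, ring_mount, short_holder, square_mount, mirror_box's own z axis and vertical below 0.1 rad and linear speed of each of long_holder, ring_mount, short_holder, square_mount, mirror_box below 0.02 m/s and angular speed of each of long_holder, ring_mount, short_holder, square_mount, mirror_box below 0.2 rad/s and x of ring_mount in the frame of lens_tray between 0.039 and 0.081 m and y of ring_mount in the frame of lens_tray between -0.015 and 0.015 m and z of ring_mount in the frame of lens_tray between 0.001 and 0.007 m and x of short_holder in the frame of mirror_tray between -0.089 and -0.059 m and y of short_holder in the frame of mirror_tray between -0.015 and 0.015 m and z of short_holder in the frame of mirror_tray between 0.001 and 0.007 m and x of square_mount in the frame of mirror_tray between -0.021 and 0.015 m and y of square_mount in the frame of mirror_tray between -0.018 and 0.018 m and z of square_mount in the frame of mirror_tray between 0.001 and 0.007 m and x of mirror_box in the frame of mirror_tray between 0.059 and 0.083 m and y of mirror_box in the frame of mirror_tray between -0.012 and 0.012 m and z of mirror_box in the frame of mirror_tray between 0.001 and 0.007 m); the robot touches nothing.
It fails at once if the small pale box must not be shifted by more than 25 mm (distance of small_box from where it was at the start of the episode above 0.025 m).
It fails at once if the slotted arm must not be shifted by more than 25 mm (distance of slotted_arm from where it was at the start of the episode above 0.025 m).
It also fails if it takes over 144 s, if anything falls off the work surface, if the arm or the gripper's body presses on something with over 40 N, if the wrist force passes 120 N, or if a joint passes its speed limit or range.

## Working session

There is one attempt and no reset: what is moved stays moved. The work goes in short steps, Python scripts to look and compute and a tool call to move; the robot and the scene stay as the last step left them, time stands still between calls to the robot, and variables do not carry over. Pictures are saved under pics/ and viewed, and the job is handed in when it is done.

Besides the shell and the picture viewer there is one more tool, called after "Request:" as name(argument=value, ...) on one line, values as JSON. send_rows: Moves the arm, as the interface text tells. Scaled input: -1 to 1 covers 0.3 m each way for a shift and 360 degrees each way for a turn. Its arguments: {"type":"object","properties":{"rows":{"type":"array"},"jaw":{"type":"number"},"newtons":{"type":"number"}},"required":["rows"]}

```bash
ls; mkdir -p pics
python3 - <<'E'
from plant import monitor, imaging, workorder, ctrl
import cv2
print(monitor.get_state(), ctrl.tip_reach)
for n in ["scene","top","wrist"]:
    c=imaging.calibration(n); print(n,c)
    im=imaging.read_camera(n); cv2.imwrite(f"pics/{n}0.png",im[:,:,::-1])
E
```

```text
pics
{'time': 0.0, 'qpos': array([-1.40001155e+00,  2.87202727e-01,  1.57818864e+00, -5.72262811e-05,
        1.27858690e+00, -1.50001874e-01]), 'dq': array([ 0.00048252,  0.00063316,  0.00113802, -0.00235877,  0.00060477,
        0.00116131]), 'joint_efforts': array([ 1.09712008e-03, -4.05976617e+01, -2.92625231e+01, -8.77798766e-05,
        5.73535784e-03,  1.31559131e-05]), 'eef_pos': array([ 0.21273492, -0.639895  ,  0.22641617]), 'tcp_rot': array([ 9.87162519e-01,  1.59714550e-01, -3.97836417e-05, -1.19245595e-03]), 'contact_force': array([ 0.04902186, -0.43173   , -0.88821494]), 'wrist_torque': array([0.02412716, 0.04562255, 0.00622793]), 'opening': 0.9987915660043065} 0.017
scene {'intrinsics': array([[590.77637539,   0.        , 315.28515032],
       [  0.        , 590.77637539, 243.82923508],
       [  0.        ,   0.        ,   1.        ]]), 'dist_coeffs': array([-0.01511242,  0.        ,  0.        ,  0.        ,  0.        ]), 'cam_to_world': array([[-0.8967623 ,  0.32404918, -0.30134617,  0.25074455],
       [-0.44251026, -0.65889668,  0.608309  ,  0.61729834],
       
[... 468 characters left out ...]
9999771 , -0.00487466,  0.00469525, -0.0369691 ],
       [ 0.00426084,  0.08559277,  0.99632109,  1.33304514],
       [ 0.        ,  0.        ,  0.        ,  1.        ]])}
wrist {'intrinsics': array([[359.49227071,   0.        , 314.38685281],
       [  0.        , 359.49227071, 240.54149986],
       [  0.        ,   0.        ,   1.        ]]), 'dist_coeffs': array([-0.07101676,  0.        ,  0.        ,  0.        ,  0.        ]), 'cam_to_world': array([[ 0.31580898,  0.90539863,  0.28375694,  0.28452418],
       [-0.94881972,  0.30211554,  0.09201815, -0.61568675],
       [-0.00241427, -0.29829434,  0.95447088,  0.37225753],
       [ 0.        ,  0.        ,  0.        ,  1.        ]])}
```

View pics/scene0.png

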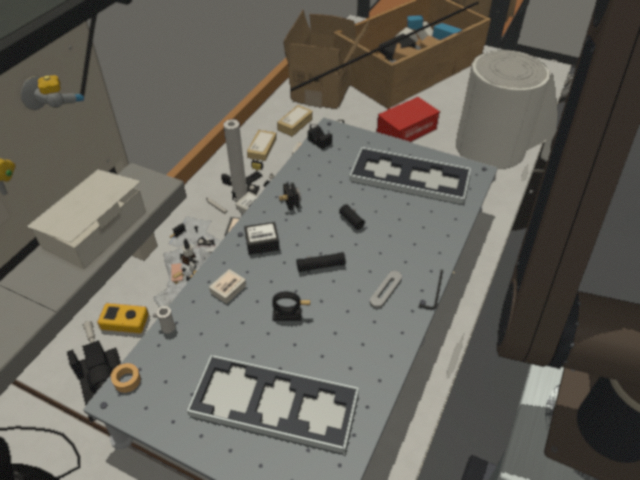

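View pics/top0.png

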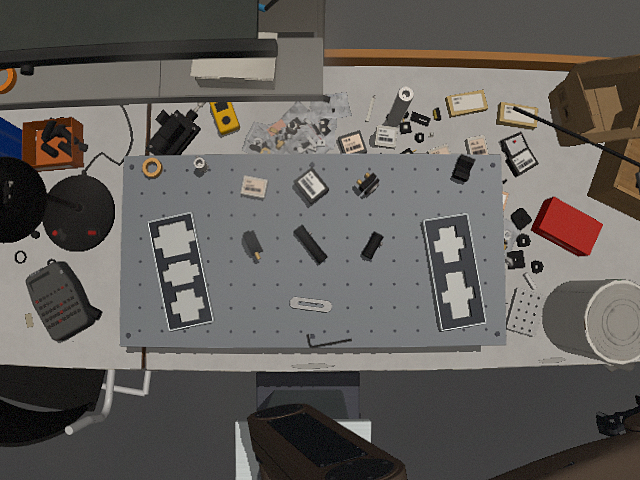

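```bash
cat > h.py <<'E'
import numpy as np, cv2
from plant import monitor, imaging
def ray(cal,uv):
    uv=np.asarray(uv,float).reshape(-1,1,2)
    p=cv2.undistortPoints(uv,np.array(cal["intrinsics"]),np.array(cal["dist_coeffs"]))[:,0]
    d=np.c_[p[:,0],-p[:,1],-np.ones(len(p))]
    T=np.array(cal["cam_to_world"]); return T[:3,3], d@T[:3,:3].T
def onplane(cal,uv,z):
    o,d=ray(cal,uv); return (o+d*((z-o[2])/d[:,2])[:,None])
def proj(cal,P):
    T=np.array(cal["cam_to_world"]); p=(np.asarray(P,float).reshape(-1,3)-T[:3,3])@T[:3,:3]
    p=p*[1,-1,-1]
    return cv2.projectPoints(p,np.zeros(3),np.zeros(3),np.array(cal["intrinsics"]),np.array(cal["dist_coeffs"]))[0][:,0]
E
python3 - <<'E'
import cv2
im=cv2.imread("pics/top0.png")
cv2.imwrite("pics/crop1.png",cv2.resize(im[150:330,230:400],None,fx=3.3,fy=3.3,interpolation=cv2.INTER_CUBIC))
a=cv2.resize(im[200:340,140:220],None,fx=4,fy=4,interpolation=cv2.INTER_CUBIC)
b=cv2.resize(im[200:340,415:495],None,fx=4,fy=4,interpolation=cv2.INTER_CUBIC)
import numpy as np
cv2.imwrite("pics/crop2.png",np.hstack([a,b]))
E
```

```text
(no output)
```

View pics/crop1.png

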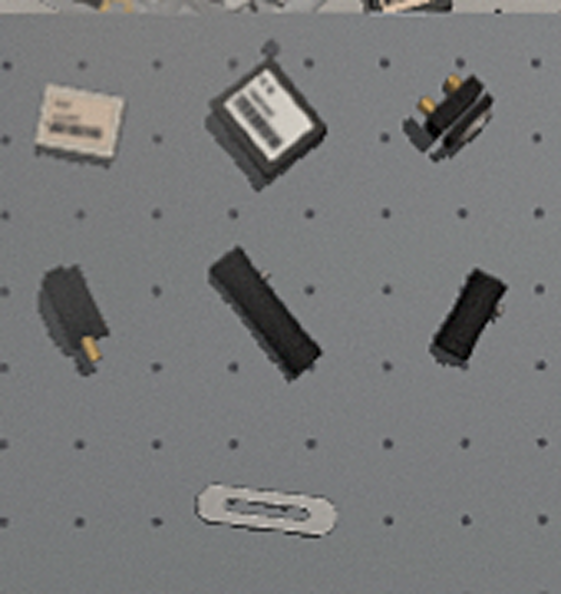

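View pics/crop2.png

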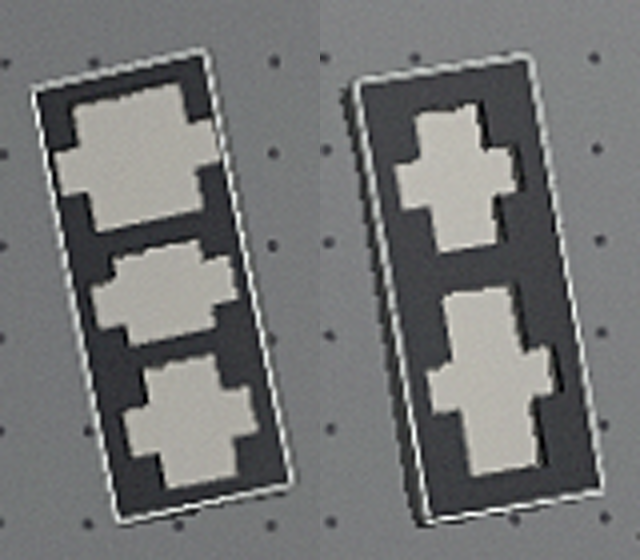

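Request:
send_rows(rows=[[0.5,1.0,0.45,-0.05],[0.5,1.0,0.45,-0.05],[0.5,1.0,0.45,-0.05],[0.5,1.0,0.45,-0.05],[0.5,1.0,0.45,-0.05],[0.5,1.0,0.45,-0.05],[0.5,1.0,0.45,-0.05]], jaw=0, newtons=40)

```text
time: 1.02
eef_pos: [0.3643, -0.3388, 0.3652]
tcp_rot: [1.0, 0.006, 0.001, 0.002]
contact_force: [-0.5, 0.9, -0.3]
opening: 1.0
```

Request:
send_rows(rows=[[0.7,1.0,0,0],[0.7,1.0,0,0],[0.7,1.0,0,0],[0.7,1.0,0,0],[0.7,1.0,0,0],[0.7,1.0,0,0],[0.7,1.0,0,0],[0.7,1.0,0,0]])

```text
time: 2.02
eef_pos: [0.5727, -0.0415, 0.3615]
tcp_rot: [1.0, 0.003, -0.001, 0.0]
contact_force: [-0.1, -0.2, 0.0]
opening: 0.997
```

Run:
```python
from h import *
import pickle
s=monitor.get_state(); c=imaging.calibration("wrist"); im=imaging.read_camera("wrist")
cv2.imwrite("pics/w1.png",im[:,:,::-1]); pickle.dump((s,c),open("w1.pkl","wb"))
print(s["time"],s["eef_pos"],s["tcp_rot"],s["qpos"],s["dq"])
im=imaging.read_camera("top");cv2.imwrite("pics/top1.png",im[:,:,::-1])
```

```text
2.025 [ 0.57266774 -0.04154709  0.36151813] [ 9.99994737e-01  3.03377118e-03 -1.14256691e-03  1.27707679e-04] [-2.48706320e-01 -6.51303593e-03  1.66203433e+00 -8.19359266e-04
  1.48822088e+00  1.31609091e+00] [-0.02074686 -0.01891181  0.00298041  0.00341692  0.00059514  0.00106445]
```

View pics/w1.png

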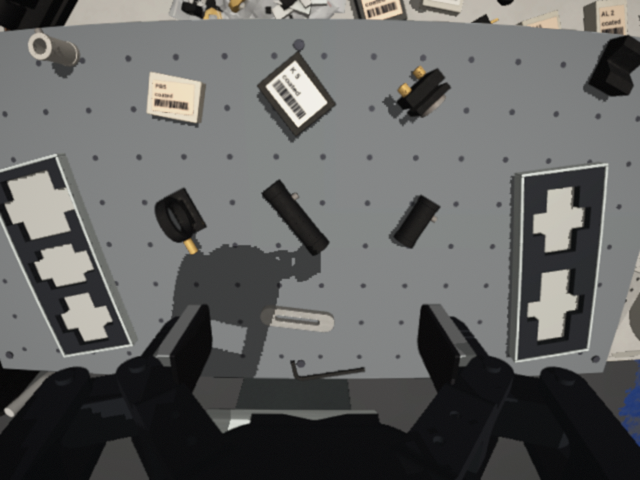

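The wrist view shows all parts: the ring mount (180,218), long holder (296,218), short holder (415,221), boxed mirror (297,95), square mount (424,93) and both trays. Next I measure the trays and parts.

```bash
python3 - <<'E'
from h import *
import pickle
s,c=pickle.load(open("w1.pkl","rb")); 
for nm,f,cal,boxes in [("wrist","pics/w1.png",c,[(0,160,115,350),(520,170,600,355)]),("top","pics/top0.png",imaging.calibration("top"),[(150,215,210,328),(428,218,482,330)])]:
    im=cv2.imread(f); g=cv2.cvtColor(im,cv2.COLOR_BGR2GRAY)
    for b in boxes:
        m=np.zeros_like(g); m[b[1]:b[3],b[0]:b[2]]=(g[b[1]:b[3],b[0]:b[2]]>150)*255
        cs,_=cv2.findContours(m,cv2.RETR_EXTERNAL,cv2.CHAIN_APPROX_NONE)
        L=[]
        for k in cs:
            A=cv2.contourArea(k)
            if A<250: continue
            P=onplane(cal,k[:,0].astype(float),0.119)[:,:2]
            M=cv2.moments((P*1e3).astype(np.float32)); cen=np.array([M['m10'],M['m01']])/M['m00']
            r=cv2.minAreaRect((P*1e3).astype(np.float32))
            L.append((cen,r)); print(nm,b[0],A,cen.round(1),np.round(r[0],1),np.round(r[1],1),round(r[2],1))
E
python3 - <<'E'
import cv2
im=cv2.imread("pics/w1.png")
cv2.imwrite("pics/w1a.png",cv2.resize(im[40:260,130:330],None,fx=2.7*1,fy=2.7,interpolation=cv2.INTER_CUBIC))
cv2.imwrite("pics/w1b.png",cv2.resize(im[50:260,370:470],None,fx=2.8,fy=2.8,interpolation=cv2.INTER_CUBIC))
E
```

```text
wrist 0 1372.0 [423.1 245.7] [423.1 245.6] [63.1 63.6] 12.1
wrist 0 1503.0 [493.1 260.6] [493.3 260.8] [47.5 71.9] 12.0
wrist 0 3146.0 [563.  271.8] [519.4 264.5] [183.   87.7] 12.2
wrist 520 1879.0 [ 443.1 -338.5] [ 442.9 -338.6] [94.  63.6] 8.9
wrist 520 1810.0 [ 552.7 -321.6] [ 552.9 -322. ] [74.1 58.5] 10.4
top 150 614.5 [425.2 242.6] [425.4 242.6] [63.9 67.8] 14.1
top 150 554.0 [494.9 257.2] [495.2 257.4] [47.9 75.6] 12.9
top 150 896.5 [567.5 272.9] [568.  272.8] [68.9 87.2] 12.9
top 428 829.0 [ 444.8 -337.4] [ 444.7 -337.3] [97.4 65.6] 7.2
top 428 617.0 [ 553.7 -320.9] [ 553.9 -320.7] [75.4 62.9] 8.8
```

View pics/w1a.png

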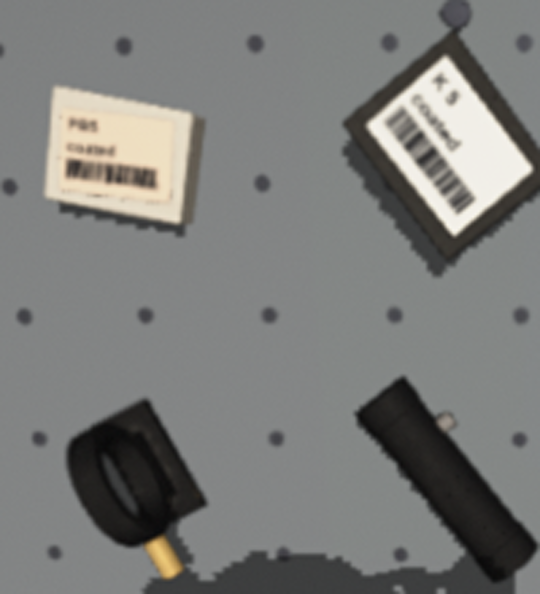

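View pics/w1b.png

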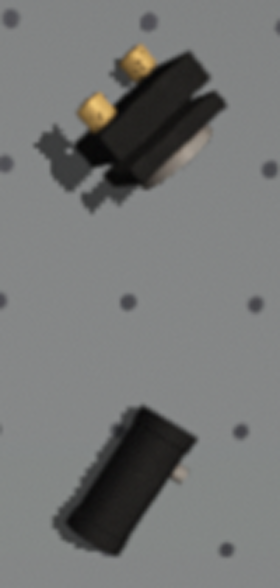

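Run:
```python
from h import *
import pickle
s,c=pickle.load(open("w1.pkl","rb")); 
im=cv2.imread("pics/w1.png"); hsv=cv2.cvtColor(im,cv2.COLOR_BGR2HSV); g=im.max(2)
for n,p in [("shadow",(136+45,213+27)),("ls",(225,260)),("tube",(296,218)),("boxedge",(264,92)),("boxside",(310,128)),("boxshadow",(270,115)),("foot",(195,215)),("ringtop",(160,215)),("plate",(424,95))]:
    print(n,im[p[1],p[0]])
def rect(b,z,th,cl=0):
    m=np.zeros_like(g); m[b[1]:b[3],b[0]:b[2]]=(g[b[1]:b[3],b[0]:b[2]]<th)*255
    if cl: m=cv2.morphologyEx(m,cv2.MORPH_OPEN,np.ones((cl,cl),np.uint8))
    cs,_=cv2.findContours(m,cv2.RETR_EXTERNAL,cv2.CHAIN_APPROX_NONE)
    k=max(cs,key=cv2.contourArea); 
    P=(onplane(c,k[:,0].astype(float),z)[:,:2]*1e3).astype(np.float32)
    r=cv2.minAreaRect(P); print(b,th,[np.round(v,1) for v in r], np.round(cv2.boxPoints(r)).tolist())
for th in (45,55): 
    rect((255,175,335,262),.1275,th,5); rect((385,185,445,255),.1275,th,5); rect((250,48,340,145),.145,th); rect((390,55,460,125),.155,th,3)
```

```text
shadow [17 17 16]
ls [62 63 62]
tube [34 36 37]
boxedge [49 54 58]
boxside [126 128 125]
boxshadow [95 96 94]
foot [35 37 39]
ringtop [30 31 33]
plate [32 34 35]
(255, 175, 335, 262) 45 [array([552.8, -21.5]), array([90.8, 24.6]), np.float64(38.1)] [[510.0, -40.0], [525.0, -59.0], [596.0, -3.0], [581.0, 16.0]]
(385, 185, 445, 255) 45 [array([ 550.9, -150.9]), array([26.4, 55.9]), np.float64(61.5)] [[520.0, -149.0], [569.0, -176.0], [582.0, -153.0], [533.0, -126.0]]
(250, 48, 340, 145) 45 [array([666.8,  -1.2]), array([4.5, 1.3]), np.float64(26.7)] [[664.0, -2.0], [665.0, -3.0], [669.0, -1.0], [669.0, 0.0]]
(390, 55, 460, 125) 45 [array([ 680.5, -141.2]), array([25.2, 46.5]), np.float64(45.8)] [[655.0, -134.0], [688.0, -166.0], [706.0, -148.0], [673.0, -116.0]]
(255, 175, 335, 262) 55 [array([553. , -21.7]), array([91.7, 25.4]), np.float64(37.5)] [[509.0, -40.0], [524.0, -60.0], [597.0, -4.0], [582.0, 16.0]]
(385, 185, 445, 255) 55 [array([ 551.2, -150.3]), array([28.5, 56.7]), np.float64(60.7)] [[519.0, -149.0], [569.0, -177.0], [583.0, -152.0], [533.0, -124.0]]
(250, 48, 340, 145) 55 [array([659., -14.]), array([62.1, 28.5]), np.float64(69.5)] [[635.0, -38.0], [661.0, -48.0], [683.0, 10.0], [657.0, 20.0]]
(390, 55, 460, 125) 55 [array([ 680.1, -141.3]), array([25.9, 47.4]), np.float64(45.8)] [[654.0, -134.0], [688.0, -167.0], [706.0, -149.0], [672.0, -115.0]]
```

Request:
send_rows(rows=[[-0.067,0.067,-0.4,0.105],[-0.067,0.067,-0.4,0.105],[-0.067,0.067,-0.4,0.105],[-0.067,0.067,-0.4,0.105],[-0.067,0.067,-0.4,0.105]])

```text
time: 2.75
eef_pos: [0.5524, -0.0218, 0.2429]
tcp_rot: [0.946, 0.325, 0.0, 0.0]
contact_force: [-0.3, -0.1, 0.9]
opening: 0.998
```

```bash
cat > look.py <<'E'
from h import *
import pickle,sys
n=sys.argv[1]
s=monitor.get_state(); c=imaging.calibration("wrist"); im=imaging.read_camera("wrist")
cv2.imwrite(f"pics/{n}.png",im[:,:,::-1]); pickle.dump((s,c),open(n+".pkl","wb"))
R=s["tcp_rot"]; print(s["time"],s["eef_pos"].round(4),"yaw",round(np.degrees(2*np.arctan2(R[1],R[0])),2),s["qpos"].round(2),s["contact_force"].round(1),round(s["opening"],3))
x,y,z=s["eef_pos"]
print("grasp px at table-ish",proj(c,[[x,y,z],[x,y,.1275]]).round(0).tolist())
E
python3 look.py w2
```

```text
2.75 [ 0.5524 -0.0218  0.2429] yaw 37.99 [-0.22  0.    1.86 -0.    1.27  0.68] [-0.3 -0.1  0.9] 0.998
grasp px at table-ish [[316.0, 305.0], [315.0, 233.0]]
```

View pics/w2.png

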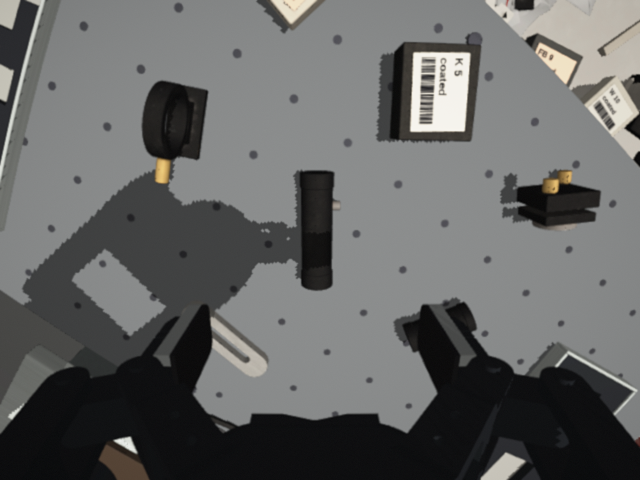

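Request:
send_rows(rows=[[0,0,-0.17,0],[0,0,-0.3,0],[0,0,-0.353,0],[0,0,-0.353,0],[0,0,-0.353,0]])

```text
time: 3.42
eef_pos: [0.5542, -0.0209, 0.1391]
tcp_rot: [0.945, 0.327, 0.002, 0.001]
contact_force: [0.1, 1.0, 0.2]
opening: 0.996
```

Request:
send_rows(rows=[[0,0,0,0],[0,0,0,0],[0,0,0,0],[0,0,0,0],[0,0,0,0],[0,0,0,0],[0,0,0,0],[0,0,0,0]], jaw=1, newtons=50)

```text
time: 4.42
eef_pos: [0.5528, -0.0204, 0.1369]
tcp_rot: [0.945, 0.327, -0.0, -0.0]
contact_force: [0.1, 0.0, -0.0]
opening: 0.002
```

```bash
python3 look.py w3
```

```text
4.425 [ 0.5528 -0.0204  0.1369] yaw 38.18 [-0.22  0.11  1.95 -0.    1.07  0.68] [ 0.1  0.  -0. ] 0.002
grasp px at table-ish [[316.0, 305.0], [316.0, 296.0]]
```

View pics/w3.png

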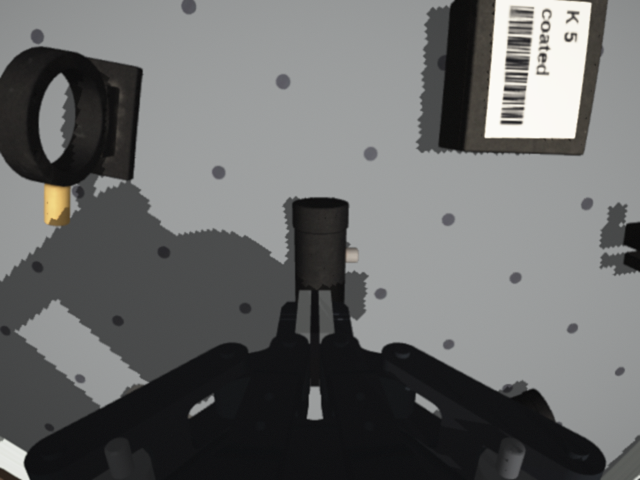

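Run:
```python
from h import *
import pickle
s,c=pickle.load(open("w3.pkl","rb")); x,y,z=s["eef_pos"]
u=np.array([np.cos(np.radians(38.2)),np.sin(np.radians(38.2)),0]);v=np.array([u[1],-u[0],0])
p0=np.array([.5528,-.0215,.1275])
for a in (44,0,-44): print(a,proj(c,[p0+u*a/1e3+v*b/1e3 for b in(-11.5,11.5)]).round().tolist())
for h in (0,-17): print("tip",h,proj(c,[[x,y,z+h/1e3]+u*a/1e3 for a in(11,-11)]).round().tolist())
im=imaging.read_camera("scene");cv2.imwrite("pics/s3.png",cv2.resize(im[180:380,200:420,::-1],None,fx=3,fy=3))
print(monitor.get_state()["opening"])
```

```text
44 [[292.0, 206.0], [344.0, 206.0]]
0 [[294.0, 297.0], [342.0, 297.0]]
-44 [[295.0, 374.0], [340.0, 374.0]]
tip 0 [[316.0, 283.0], [316.0, 326.0]]
tip -17 [[316.0, 268.0], [316.0, 309.0]]
0.001323228953948553
```

View pics/s3.png

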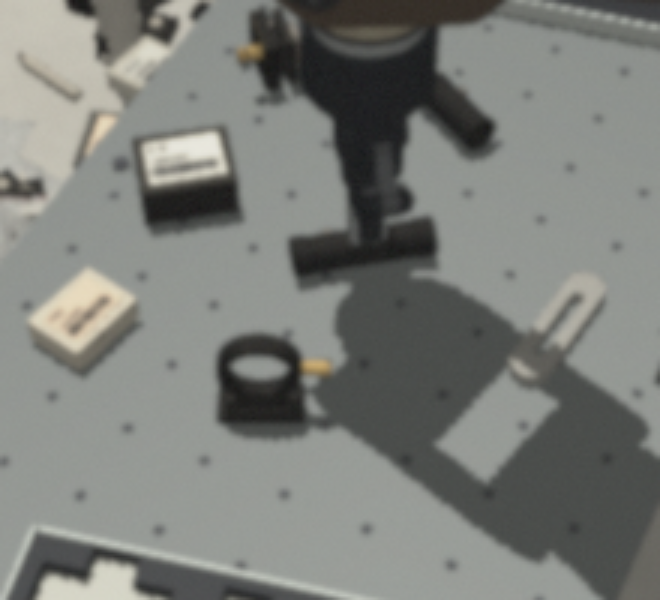

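Run:
```python
from h import *
import pickle
def tri(obs):
    A=np.zeros((3,3));b=np.zeros(3)
    for c,uv in obs:
        o,d=ray(c,[uv]);d=d[0]/np.linalg.norm(d[0]);M=np.eye(3)-np.outer(d,d);A+=M;b+=M@o
    return np.linalg.solve(A,b)
def lab(f,box):
    im=cv2.imread(f);g=im.min(2);m=np.zeros_like(g);x0,y0,x1,y1=box
    m[y0:y1,x0:x1]=(g[y0:y1,x0:x1]>190)*255
    m=cv2.morphologyEx(m,cv2.MORPH_CLOSE,np.ones((9,9),np.uint8))
    k=max(cv2.findContours(m,0,1)[0],key=cv2.contourArea);r=cv2.minAreaRect(k);print(f,r);return r[0]
W={n:pickle.load(open(n+".pkl","rb"))[1] for n in("w1","w2","w3")}
a=lab("pics/w1.png",(255,45,340,140));b=lab("pics/w2.png",(395,35,490,145));t=lab("pics/top0.png",(290,160,330,210))
ct=imaging.calibration("top")
for o in ([(W["w1"],a),(W["w2"],b)],[(W["w1"],a),(ct,t)],[(W["w2"],b),(ct,t)]): print(tri(o).round(4))
```

```text
pics/w1.png ((296.1463623046875, 93.68293762207031), (52.78673553466797, 38.41874694824219), 51.34019470214844)
pics/w2.png ((439.7395935058594, 91.50958251953125), (56.035194396972656, 79.21665954589844), 2.2906100749969482)
pics/top0.png ((310.9588623046875, 184.5353240966797), (20.933788299560547, 16.161319732666016), 49.398704528808594)
[ 0.68   -0.023   0.1449]
[ 0.6792 -0.024   0.15  ]
[ 0.6813 -0.0243  0.1391]
```

```bash
python3 -c "
import cv2
im=cv2.imread('pics/w3.png');cv2.imwrite('pics/w3z.png',cv2.resize(im[180:420,230:410],None,fx=2.5,fy=2.5,interpolation=2))"
```

```text
(no output)
```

View pics/w3z.png

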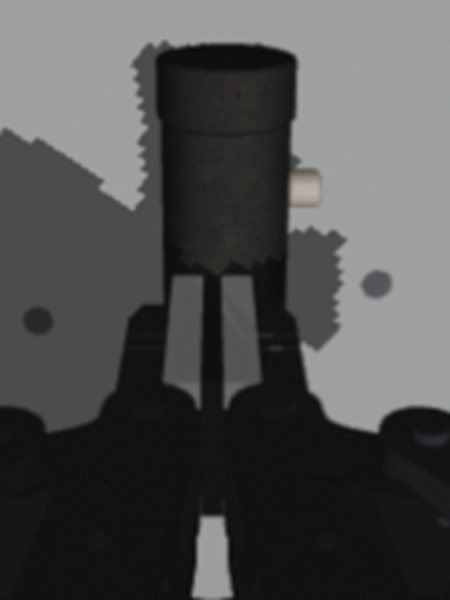

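```bash
python3 -c "
import cv2,numpy as np
im=cv2.imread('pics/w2.png');im=np.clip(im.astype(float)*1.8,0,255).astype('uint8')
a=im[290:410,130:220];b=im[290:410,410:500]
cv2.imwrite('pics/w2z.png',cv2.resize(np.hstack([a,b]),None,fx=4.4,fy=4.4,interpolation=2))"
```

```text
(no output)
```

View pics/w2z.png

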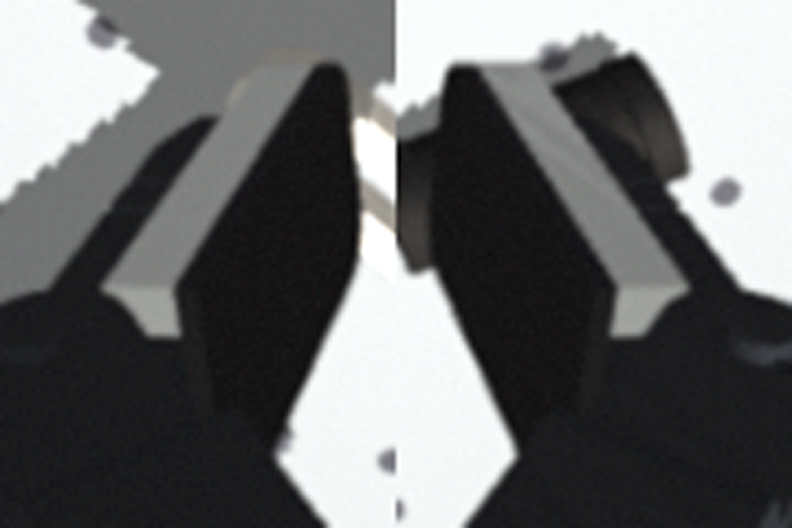

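Run:
```python
from h import *
import pickle
from scipy.optimize import least_squares
s,c=pickle.load(open("w2.pkl","rb")); e=s["eef_pos"]
t=np.radians(37.99);u=np.array([np.cos(t),np.sin(t),0]);v=np.array([u[1],-u[0],0])
obs=np.array([[208.4,304.8],[421.1,304.8],[211.5,349],[418,349]])
def f(p):
    a,h,w,o=p
    P=[e+u*a+v*(o-w)+[0,0,h],e+u*a+v*(o+w)+[0,0,h],e+u*(a-.022)+v*(o-w)+[0,0,h],e+u*(a-.022)+v*(o+w)+[0,0,h]]
    return (proj(c,P)-obs).ravel()
r=least_squares(f,[.011,0,.0425,0],x_scale=.01);print(r.x,r.fun.round(1))
for h in(-.004,.01,.02,.03): print(h,proj(c,[e+u*a+v*w+[0,0,h] for a in(.011,-.011) for w in(-.0425,.0425)]).round(1).tolist())
T=np.array(c["cam_to_world"]);print((T[:3,3]-e)@np.array([u,v,[0,0,1]]).T)
```

```text
[ 0.00433229  0.00850165  0.0458258  -0.00064123] [-0.8  0.   0.9  0.1  0.9 -0.1 -0.9 -0.1]
-0.004 [[222.5, 278.9], [409.8, 278.9], [226.3, 321.6], [405.8, 321.7]]
0.01 [[214.5, 292.2], [418.2, 292.3], [219.0, 337.9], [413.4, 338.0]]
0.02 [[207.8, 303.3], [425.1, 303.4], [213.0, 351.3], [419.6, 351.4]]
0.03 [[200.2, 316.0], [433.0, 316.1], [206.2, 366.5], [426.7, 366.5]]
[ 0.0760584  -0.00082646  0.14569187]
```

Request:
send_rows(rows=[[0,0,0.02,0],[0,0,0.02,0],[0,0,0.02,0],[0,0,0.02,0],[0,0,0.02,0],[0,0,0.02,0]], jaw=0)

```text
time: 5.28
eef_pos: [0.5527, -0.0204, 0.1428]
tcp_rot: [0.945, 0.327, -0.0, -0.0]
contact_force: [0.3, -0.7, 0.1]
opening: 0.997
```

Request:
send_rows(rows=[[0,0,-0.06,0],[0,0,-0.08,0],[0,0,-0.08,0]])

```text
time: 5.65
eef_pos: [0.5518, -0.0202, 0.1174]
tcp_rot: [0.945, 0.327, -0.001, -0.001]
contact_force: [1.1, 0.1, 0.0]
opening: 1.001
```

```bash
python3 look.py w4; python3 -c "
from h import *
im=imaging.read_camera('scene');cv2.imwrite('pics/s4.png',cv2.resize(im[200:320,260:400,::-1],None,fx=5,fy=5,interpolation=2))"
```

```text
5.65 [ 0.5518 -0.0202  0.1174] yaw 38.18 [-0.22  0.14  1.97  0.    1.04  0.68] [1.1 0.1 0. ] 1.001
grasp px at table-ish [[316.0, 305.0], [316.0, 316.0]]
```

View pics/w4.png

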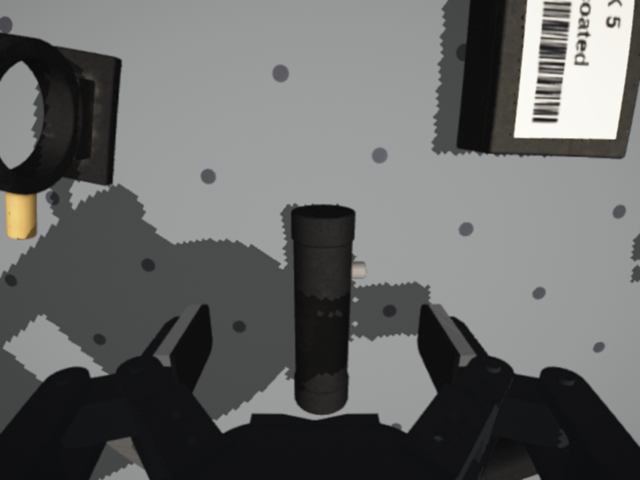

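View pics/s4.png

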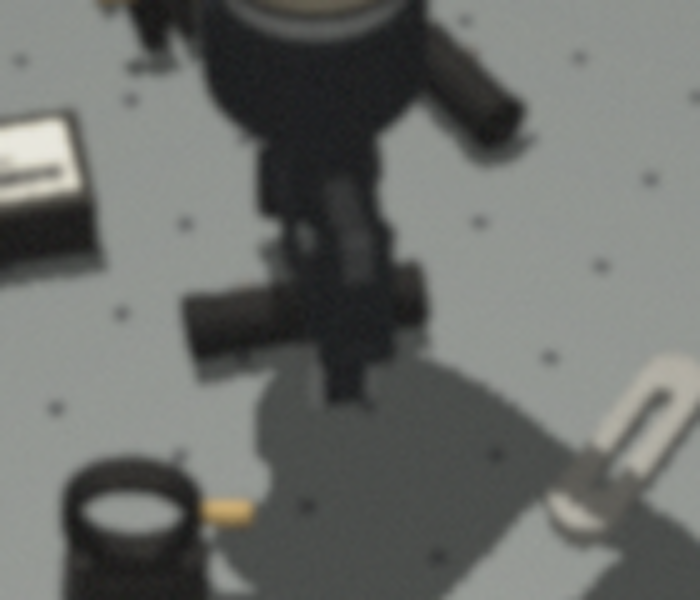

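Run:
```python
from h import *
e=np.array([.5518,-.0202,.1174]);t=np.radians(38.2);u=np.array([np.cos(t),np.sin(t),0]);v=np.array([u[1],-u[0],0])
c=imaging.calibration("scene")
for w in (.043,.050,.057):
  for z in(.113,.125,.137): print(w,z,proj(c,[e*[1,1,0]-v*w+u*a+[0,0,z] for a in(-.011,.011)]).round(1).tolist())
```

```text
0.043 0.113 [[333.7, 284.2], [321.7, 286.2]]
0.043 0.125 [[333.8, 279.9], [321.7, 281.9]]
0.043 0.137 [[334.0, 275.6], [321.8, 277.6]]
0.05 0.113 [[334.6, 287.1], [322.5, 289.2]]
0.05 0.125 [[334.7, 282.9], [322.6, 284.9]]
0.05 0.137 [[334.9, 278.6], [322.6, 280.6]]
0.057 0.113 [[335.5, 290.2], [323.4, 292.2]]
0.057 0.125 [[335.6, 285.9], [323.4, 288.0]]
0.057 0.137 [[335.8, 281.6], [323.5, 283.7]]
```

Request:
send_rows(rows=[[0,0,-0.01,0],[0,0,-0.01,0],[0,0,-0.01,0],[0,0,-0.01,0],[0,0,-0.01,0],[0,0,-0.01,0],[0,0,-0.01,0],[0,0,-0.01,0]], jaw=1, newtons=50)

```text
time: 6.75
eef_pos: [0.5531, -0.0205, 0.1164]
tcp_rot: [0.945, 0.327, 0.0, 0.0]
contact_force: [0.6, -0.5, 3.1]
opening: 0.261
```

```bash
python3 look.py w5
```

```text
6.75 [ 0.5531 -0.0205  0.1164] yaw 38.18 [-0.22  0.14  1.97  0.    1.03  0.68] [ 0.6 -0.5  3.1] 0.261
grasp px at table-ish [[316.0, 305.0], [316.0, 317.0]]
```

View pics/w5.png

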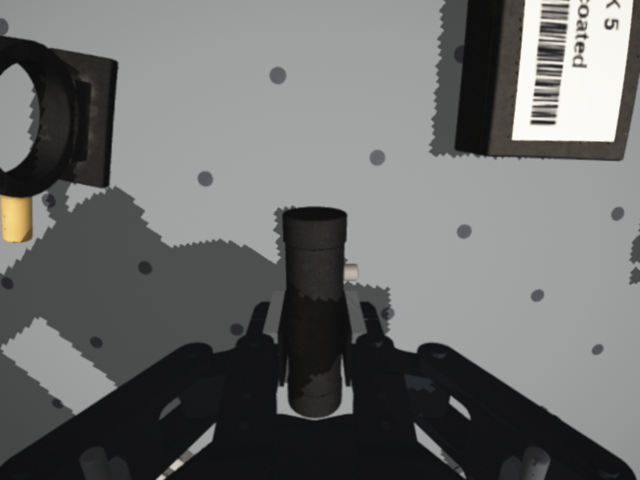

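Request:
send_rows(rows=[[0,0,0.1,0],[0,0,0.3,0],[0,0,0.4,0],[0,0,0.4,0],[0,0,0.4,0]])

```text
time: 7.42
eef_pos: [0.5515, -0.0202, 0.2336]
tcp_rot: [0.945, 0.327, -0.002, -0.001]
contact_force: [-0.4, -0.3, -1.7]
opening: 0.254
```

```bash
python3 look.py w6; python3 -c "
from h import *
im=imaging.read_camera('scene');cv2.imwrite('pics/s6.png',cv2.resize(im[150:310,250:400,::-1],None,fx=4,fy=4,interpolation=2))"
```

```text
7.425 [ 0.5515 -0.0202  0.2336] yaw 38.18 [-0.22  0.01  1.87 -0.    1.26  0.68] [-0.4 -0.3 -1.7] 0.254
grasp px at table-ish [[316.0, 305.0], [316.0, 237.0]]
```

View pics/s6.png

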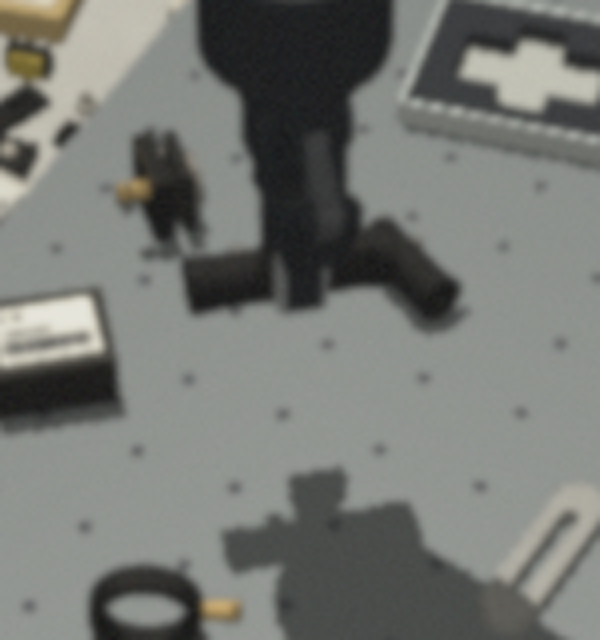

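View pics/w6.png

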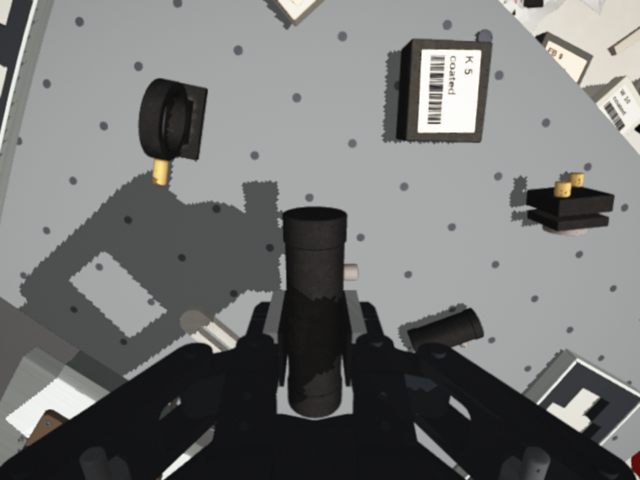

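Request:
send_rows(rows=[[-0.15,-0.5,0,-0.04],[-0.15,-0.5,0,-0.082],[-0.15,-0.5,0,-0.082],[-0.15,-0.5,0,-0.082]])

```text
time: 8.02
eef_pos: [0.5065, -0.1719, 0.234]
tcp_rot: [0.997, 0.074, -0.001, -0.001]
contact_force: [0.3, -0.4, -1.2]
opening: 0.252
```

Request:
send_rows(rows=[[-0.215,-0.55,-0.05,0],[-0.215,-0.55,-0.12,0],[-0.215,-0.55,-0.2,0],[-0.215,-0.55,-0.2,0],[-0.215,-0.55,-0.2,0]])

```text
time: 8.65
eef_pos: [0.4434, -0.3343, 0.1749]
tcp_rot: [0.997, 0.076, -0.0, -0.001]
contact_force: [1.1, 1.1, -0.5]
opening: 0.257
```

```bash
python3 look.py w7
```

```text
8.65 [ 0.4434 -0.3343  0.1749] yaw 8.72 [-0.83  0.08  1.92  0.    1.15  0.59] [ 1.1  1.1 -0.5] 0.257
grasp px at table-ish [[316.0, 304.0], [316.0, 266.0]]
```

View pics/w7.png

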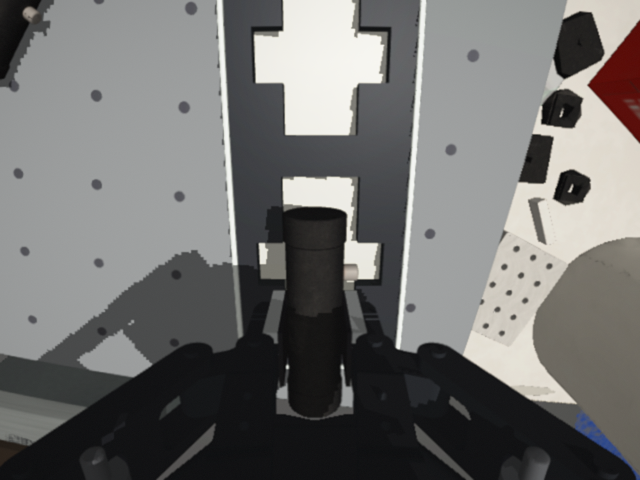

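Run:
```python
from h import *
import pickle
s,c=pickle.load(open("w7.pkl","rb")); e=s["eef_pos"];t=np.radians(8.7);u=np.array([np.cos(t),np.sin(t)]);v=np.array([-u[1],u[0]])
# far trough edge, scoop lateral ends/front/back edges, other pocket's near edge
for n,uv,z in [("trough far",(283,177),.129),("trough far r",(357,177),.129),("scoop front L",(258,243),.129),("scoop back L",(260,280),.119),("scoop front R",(381,243),.129),("scoop backR",(379,281),.119),("ringpocket near",(285,135),.119),("rp near r",(350,135),.119),("scoop f L floor",(259,240),.119)]:
    p=onplane(c,[uv],z)[0,:2]-e[:2]; print(n,round(p@u*1e3,1),round(p@v*1e3,1))
```

```text
trough far 51.0 17.5
trough far r 51.1 -21.8
scoop front L 14.2 32.4
scoop back L -12.7 34.0
scoop front R 14.3 -36.6
scoop backR -13.3 -38.7
ringpocket near 72.4 16.8
rp near r 72.5 -18.4
scoop f L floor 12.9 33.4
```

Request:
send_rows(rows=[[0.003,0,-0.08,0],[0.003,0,-0.13,0],[0.003,0,-0.155,0],[0.003,0,-0.17,0],[0.003,0,-0.17,0],[0.003,0,-0.17,0]])

```text
time: 9.45
eef_pos: [0.4445, -0.3358, 0.1256]
tcp_rot: [0.997, 0.075, 0.0, 0.0]
contact_force: [-0.0, -0.5, -0.1]
opening: 0.255
```

```bash
python3 look.py w8
```

```text
9.45 [ 0.4445 -0.3358  0.1256] yaw 8.66 [-0.83  0.14  1.95  0.    1.05  0.59] [-0.  -0.5 -0.1] 0.255
grasp px at table-ish [[316.0, 304.0], [316.0, 306.0]]
```

View pics/w8.png

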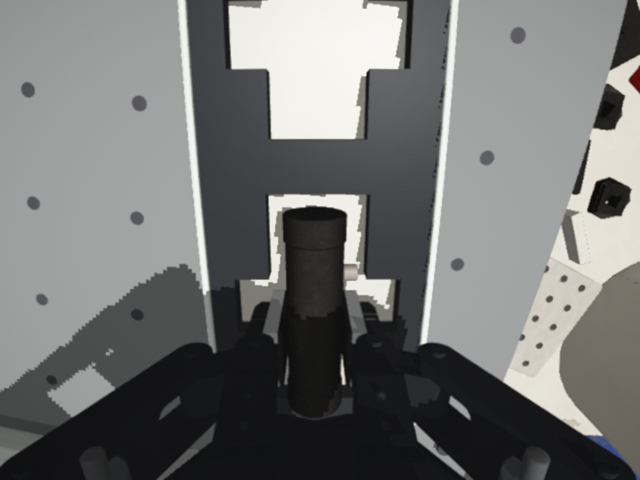

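Request:
send_rows(rows=[[0,0,-0.005,0],[0,0,-0.01,0],[0,0,-0.01,0]])

```text
time: 9.88
eef_pos: [0.444, -0.3353, 0.1217]
tcp_rot: [0.997, 0.075, -0.0, -0.0]
contact_force: [-0.5, -0.1, -0.4]
opening: 0.252
```

Request:
send_rows(rows=[[0,0,0,0],[0,0,0,0],[0,0,0,0],[0,0,0,0]], jaw=0.6)

```text
time: 10.38
eef_pos: [0.4442, -0.3355, 0.122]
tcp_rot: [0.997, 0.076, 0.0, 0.0]
contact_force: [-0.3, -1.2, 0.2]
opening: 0.4
```

Request:
send_rows(rows=[[0,0,0.08,0],[0,0,0.2,0],[0,0,0.33,0],[0,0,0.33,0]])

```text
time: 10.88
eef_pos: [0.4458, -0.3372, 0.2254]
tcp_rot: [0.997, 0.076, 0.003, 0.003]
contact_force: [-0.2, 0.0, -0.8]
opening: 0.398
```

```bash
python3 look.py w9
```

```text
10.875 [ 0.4458 -0.3372  0.2254] yaw 8.67 [-0.83  0.03  1.87  0.    1.23  0.59] [-0.2  0.  -0.8] 0.398
grasp px at table-ish [[316.0, 304.0], [314.0, 240.0]]
```

View pics/w9.png

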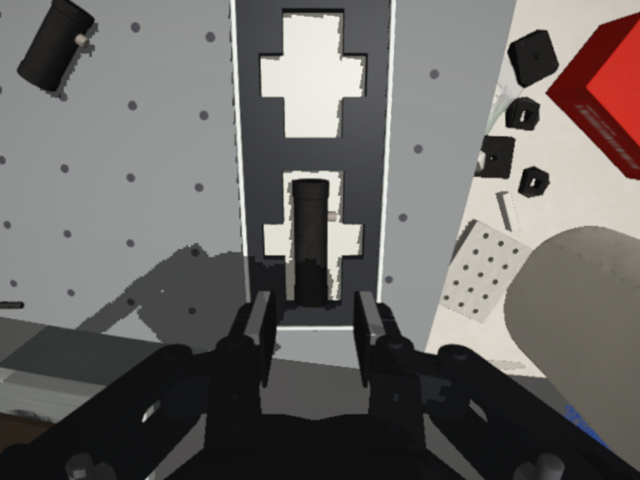

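Request:
send_rows(rows=[[0.355,0.617,0.05,-0.105],[0.355,0.617,0.05,-0.105],[0.355,0.617,0.05,-0.105],[0.355,0.617,0.05,-0.105],[0.355,0.617,0.05,-0.105],[0.355,0.617,0.05,-0.105]], jaw=0)

```text
time: 11.68
eef_pos: [0.5499, -0.1504, 0.2342]
tcp_rot: [0.968, -0.251, -0.001, -0.0]
contact_force: [0.8, -0.9, -0.4]
opening: 0.993
```

```bash
python3 look.py w10
```

```text
11.675 [ 0.5499 -0.1504  0.2342] yaw -29.07 [-0.44  0.05  1.83 -0.    1.26  1.63] [ 0.8 -0.9 -0.4] 0.993
grasp px at table-ish [[315.0, 304.0], [314.0, 235.0]]
```

View pics/w10.png

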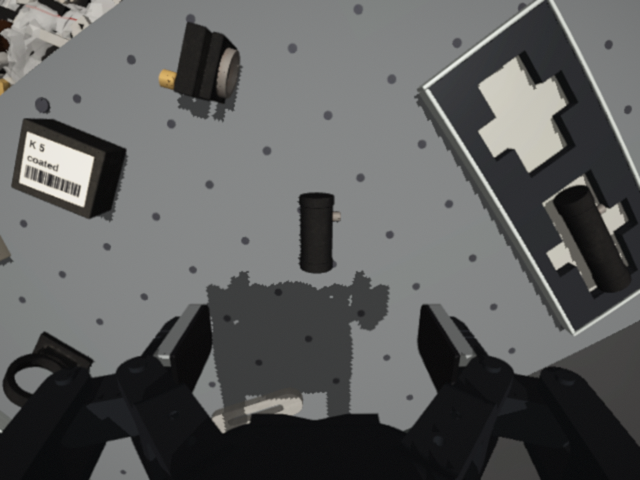

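Request:
send_rows(rows=[[0,0,-0.17,0],[0,0,-0.32,0],[0,0,-0.387,0],[0,0,-0.387,0],[0,0,-0.387,0]])

```text
time: 12.35
eef_pos: [0.552, -0.1514, 0.1219]
tcp_rot: [0.968, -0.252, 0.002, 0.0]
contact_force: [-0.2, 1.1, 0.4]
opening: 1.003
```

Request:
send_rows(rows=[[0,0,0,0],[0,0,0,0],[0,0,0,0],[0,0,0,0],[0,0,0,0],[0,0,0,0],[0,0,0,0]], jaw=1)

```text
time: 13.22
eef_pos: [0.5511, -0.1505, 0.1205]
tcp_rot: [0.968, -0.252, 0.001, 0.0]
contact_force: [0.3, -0.9, 4.7]
opening: 0.256
```

```bash
python3 look.py w11
```

```text
13.225 [ 0.5511 -0.1505  0.1205] yaw -29.14 [-0.44  0.17  1.92  0.    1.05  1.64] [ 0.3 -0.9  4.7] 0.256
grasp px at table-ish [[315.0, 304.0], [315.0, 311.0]]
```

View pics/w11.png

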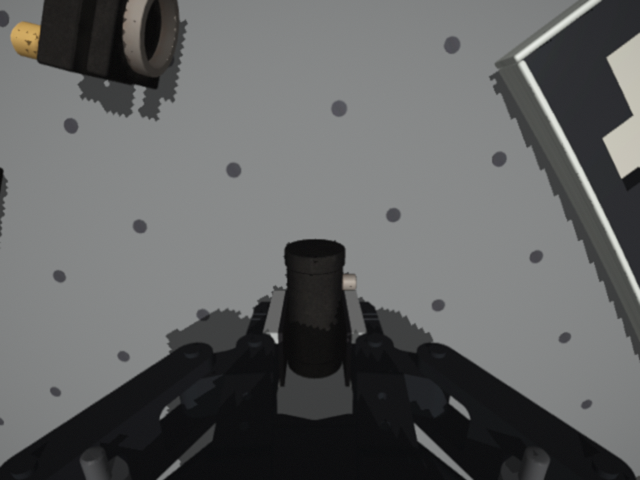

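Request:
send_rows(rows=[[0,0,0.1,0],[0,0,0.28,0],[-0.05,0.15,0.38,0.03],[-0.2,0.65,0.38,0.06],[-0.2,0.65,0.38,0.09],[-0.2,0.65,0.38,0.114],[-0.2,0.65,0.38,0.114]])

```text
time: 14.15
eef_pos: [0.4893, 0.0464, 0.2326]
tcp_rot: [0.994, 0.105, -0.001, -0.0]
contact_force: [-0.3, -0.4, -1.1]
opening: 0.247
```

Request:
send_rows(rows=[[-0.223,0.673,0,0],[-0.223,0.673,0,0],[-0.223,0.673,-0.1,0],[-0.223,0.673,-0.2,0],[-0.223,0.673,-0.2,0],[-0.223,0.673,-0.2,0]])

```text
time: 14.9
eef_pos: [0.4248, 0.2457, 0.1741]
tcp_rot: [0.995, 0.103, 0.0, 0.0]
contact_force: [-0.7, 0.3, 0.4]
opening: 0.254
```

```bash
python3 look.py w12
```

```text
14.9 [0.4248 0.2457 0.1741] yaw 11.8 [ 0.32 -0.07  2.07 -0.    1.14  1.68] [-0.7  0.3  0.4] 0.254
grasp px at table-ish [[316.0, 304.0], [315.0, 266.0]]
```

View pics/w12.png

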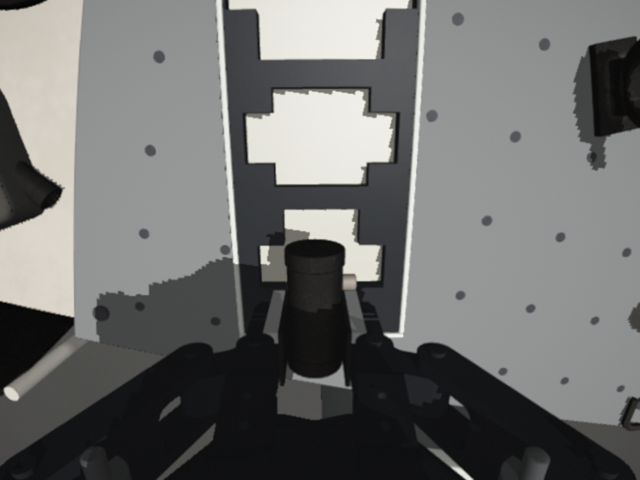

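Run:
```python
from h import *
import pickle
s,c=pickle.load(open("w12.pkl","rb")); e=s["eef_pos"];t=np.radians(12);u=np.array([np.cos(t),np.sin(t)]);v=np.array([-u[1],u[0]])
for n,uv,z in [("trough far l",(284,209),.129),("far r",(358,209),.129),("scoop front L",(259,245),.129),("scoop back L",(261,281),.119),("scoop front R",(383,245),.129),("scoop backR",(380,283),.119),("sq near",(275,184),.119),("near r",(368,184),.119)]:
    p=onplane(c,[uv],z)[0,:2]-e[:2]; print(n,round(p@u*1e3,1),round(p@v*1e3,1))
```

```text
trough far l 34.0 17.0
far r 33.9 -23.1
scoop front L 13.5 31.6
scoop back L -12.8 33.1
scoop front R 13.3 -37.8
scoop backR -14.3 -39.3
sq near 46.1 22.5
near r 46.0 -29.5
```

Request:
send_rows(rows=[[0,0,-0.08,0],[0,0,-0.125,0],[0,0,-0.145,0],[0,0,-0.16,0],[0,0,-0.16,0],[0,0,-0.16,0]])

```text
time: 15.7
eef_pos: [0.4242, 0.2467, 0.1264]
tcp_rot: [0.995, 0.104, 0.001, -0.0]
contact_force: [-0.5, 0.7, -0.7]
opening: 0.253
```

Request:
send_rows(rows=[[0,0,0,0],[0,0,0,0],[0,0,0,0],[0,0,0,0]], jaw=0.6)

```text
time: 16.2
eef_pos: [0.4238, 0.2466, 0.1259]
tcp_rot: [0.995, 0.104, 0.0, -0.0]
contact_force: [0.3, -0.4, 1.1]
opening: 0.4
```

Request:
send_rows(rows=[[0,0,0.08,0],[0,0,0.2,0],[0,0,0.36,0],[0,0,0.36,0]])

```text
time: 16.7
eef_pos: [0.4263, 0.2475, 0.2389]
tcp_rot: [0.995, 0.104, 0.005, -0.001]
contact_force: [0.1, 0.5, 0.6]
opening: 0.403
```

```bash
python3 look.py w13
```

```text
16.7 [0.4263 0.2475 0.2389] yaw 11.91 [ 0.32 -0.14  2.01  0.    1.26  1.68] [0.1 0.5 0.6] 0.403
grasp px at table-ish [[316.0, 304.0], [315.0, 236.0]]
```

View pics/w13.png

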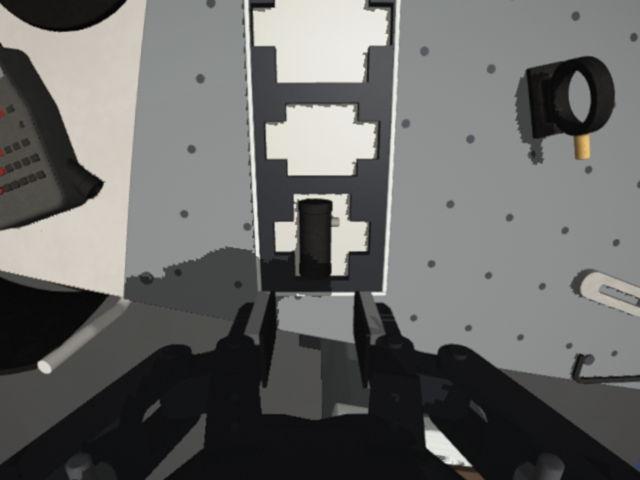

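Run:
```python
from h import *
import pickle
for n,a,b,sg in [("w1",(184.8,188.1),(205.9,227),1),("w13",(528,68),(535,138),1),("w2",(208,90),(200,159),1)]:
    s,c=pickle.load(open(n+".pkl","rb"))
    P=onplane(c,[a,b],.135)[:,:2]*1e3; d=P[1]-P[0];L=np.linalg.norm(d);d/=L
    print(n,P.round(1).tolist(),"len",L.round(1),"angle(-y dir)",np.degrees(np.arctan2(d[1],d[0])).round(1))
    nrm=np.array([-d[1],d[0]]); m=P.mean(0)
    for k in(13,-13): print("  centre cand",(m+nrm*k).round(1))
im=cv2.imread("pics/w13.png");cv2.imwrite("pics/w13z.png",cv2.resize(im[40:180,500:640],None,fx=4,fy=4,interpolation=2))
```

```text
w1 [[588.0, 94.9], [545.8, 75.9]] len 46.3 angle(-y dir) -155.7
  centre cand [572.2  73.5]
  centre cand [561.5  97.2]
w13 [[570.6, 134.4], [528.9, 114.0]] len 46.5 angle(-y dir) -154.0
  centre cand [555.5 112.6]
  centre cand [544.  135.9]
w2 [[588.4, 97.2], [547.1, 76.4]] len 46.2 angle(-y dir) -153.3
  centre cand [573.6  75.2]
  centre cand [561.9  98.4]
```

View pics/w13z.png

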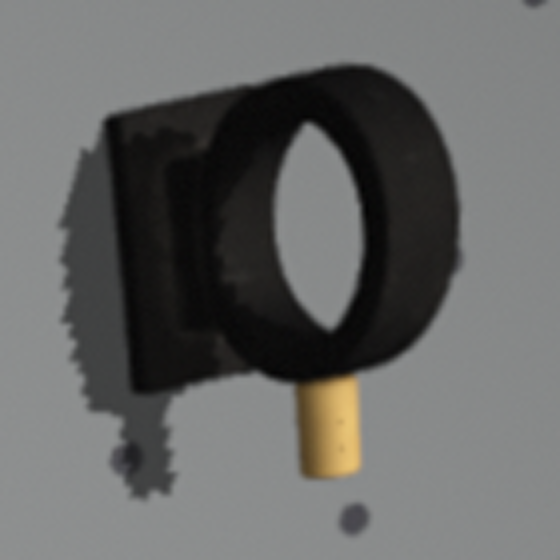

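Run:
```python
from h import *
import pickle
C=[]
for n,a,b,k in [("w1",(184.8,188.1),(205.9,227),-13),("w13",(528,68),(535,138),13),("w2",(208,90),(200,159),-13)]:
    s,c=pickle.load(open(n+".pkl","rb"))
    P=onplane(c,[a,b],.115)[:,:2]*1e3; d=P[1]-P[0];L=np.linalg.norm(d);d/=L
    nrm=np.array([-d[1],d[0]]); print(n,L.round(1),np.degrees(np.arctan2(d[1],d[0])).round(1),(P.mean(0)+nrm*k).round(1))
```

```text
w1 48.8 -155.7 [557.2 104. ]
w13 50.2 -154.0 [559.5 101.4]
w2 49.8 -153.3 [558.4 103.2]
```

Request:
send_rows(rows=[[0.1,-0.1,0.05,0],[0.448,-0.479,0.06,0.039],[0.448,-0.479,0.06,0.039],[0.448,-0.479,0.06,0.039],[0.448,-0.479,0.06,0.039],[0.448,-0.479,0.06,0.039]], jaw=0)

```text
time: 17.5
eef_pos: [0.5571, 0.1032, 0.2501]
tcp_rot: [0.974, 0.224, -0.002, -0.001]
contact_force: [0.5, 0.0, -0.7]
opening: 0.994
```

```bash
python3 look.py w14
```

```text
17.5 [0.5571 0.1032 0.2501] yaw 25.94 [0.   0.03 1.82 0.   1.29 1.12] [ 0.5  0.  -0.7] 0.994
grasp px at table-ish [[316.0, 305.0], [316.0, 230.0]]
```

View pics/w14.png

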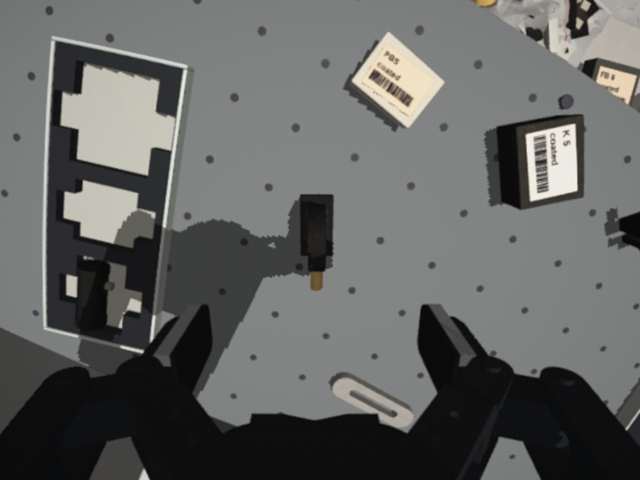

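Request:
send_rows(rows=[[0,0,-0.15,0],[0,0,-0.28,0],[0,0,-0.325,0],[0,0,-0.325,0],[0,0,-0.325,0]])

```text
time: 18.18
eef_pos: [0.5594, 0.1032, 0.1565]
tcp_rot: [0.974, 0.225, 0.002, 0.0]
contact_force: [0.6, -0.7, -0.6]
opening: 1.0
```

Request:
send_rows(rows=[[0,0,0,0],[0,0,0,0],[0,0,0,0],[0,0,0,0],[0,0,0,0],[0,0,0,0],[0,0,0,0]], jaw=1)

```text
time: 19.05
eef_pos: [0.5584, 0.1028, 0.1546]
tcp_rot: [0.974, 0.224, 0.0, 0.0]
contact_force: [0.2, -1.0, 1.6]
opening: 0.127
```

```bash
python3 look.py w15
```

```text
19.05 [0.5584 0.1028 0.1546] yaw 25.94 [ 0.    0.12  1.91 -0.    1.11  1.12] [ 0.2 -1.   1.6] 0.127
grasp px at table-ish [[316.0, 305.0], [316.0, 280.0]]
```

View pics/w15.png

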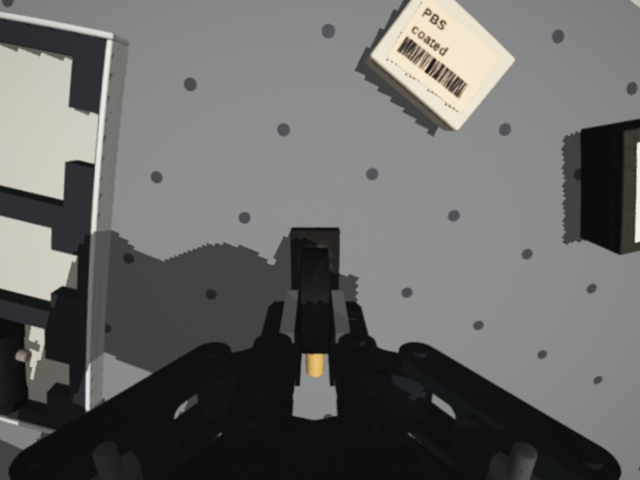

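Request:
send_rows(rows=[[0,0,0.08,0],[0,0,0.2,0],[0,-0.1,0.25,-0.02],[0,-0.7,0.25,-0.048],[0,-0.7,0.25,-0.048],[0,-0.7,0.25,-0.048],[0,-0.7,0.25,-0.048]])

```text
time: 19.98
eef_pos: [0.5575, -0.1104, 0.2284]
tcp_rot: [0.997, 0.073, -0.001, -0.0]
contact_force: [0.6, -0.4, -1.5]
opening: 0.126
```

Request:
send_rows(rows=[[0.006,-0.71,0,0],[0.006,-0.71,0,0],[0.006,-0.71,0,0],[0.006,-0.71,0,0],[0.006,-0.71,-0.03,0],[0.006,-0.71,-0.06,0],[0.006,-0.71,-0.06,0]])

```text
time: 20.85
eef_pos: [0.5596, -0.3176, 0.2094]
tcp_rot: [0.997, 0.077, -0.001, -0.001]
contact_force: [0.1, 0.5, -1.5]
opening: 0.129
```

```bash
python3 look.py w16
```

```text
20.85 [ 0.5596 -0.3176  0.2094] yaw 8.78 [-0.67  0.23  1.67  0.    1.24  0.74] [ 0.1  0.5 -1.5] 0.129
grasp px at table-ish [[316.0, 304.0], [316.0, 247.0]]
```

View pics/w16.png

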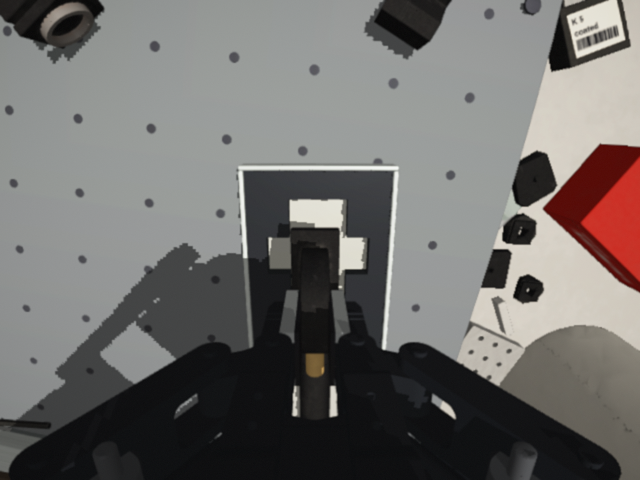

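Run:
```python
from h import *
import pickle
s,c=pickle.load(open("w16.pkl","rb")); e=s["eef_pos"];t=np.radians(8.7);u=np.array([np.cos(t),np.sin(t)]);v=np.array([-u[1],u[0]])
for n,uv,z in [("far l",(290,200),.129),("far r",(345,200),.129),("scoop front L",(269,238),.129),("scoop back L",(270,269),.129),("scoop front R",(366,238),.129),("rim far L",(238,166),.131),("rim far R",(398,166),.131)]:
    p=onplane(c,[uv],z)[0,:2]-e[:2]; print(n,round(p@u*1e3,1),round(p@v*1e3,1))
im=cv2.imread("pics/w16.png");cv2.imwrite("pics/w16z.png",cv2.resize(im[150:420,230:405],None,fx=2.2*1.3,fy=2.2,interpolation=2))
```

```text
far l 31.8 16.5
far r 31.9 -18.5
scoop front L 6.4 30.8
scoop back L -15.5 30.9
scoop front R 6.6 -33.1
rim far L 53.5 48.1
rim far R 53.7 -50.6
```

Request:
send_rows(rows=[[0,0,-0.08,0],[0,0,-0.13,0],[0,0,-0.15,0],[0,0,-0.15,0],[0,0,-0.15,0]])

```text
time: 21.52
eef_pos: [0.5604, -0.3205, 0.1673]
tcp_rot: [0.997, 0.076, 0.001, 0.001]
contact_force: [0.0, -0.7, -0.4]
opening: 0.127
```

```bash
python3 look.py w17
```

```text
21.525 [ 0.5604 -0.3205  0.1673] yaw 8.66 [-0.68  0.27  1.71  0.    1.16  0.74] [ 0.  -0.7 -0.4] 0.127
grasp px at table-ish [[316.0, 304.0], [315.0, 271.0]]
```

View pics/w17.png

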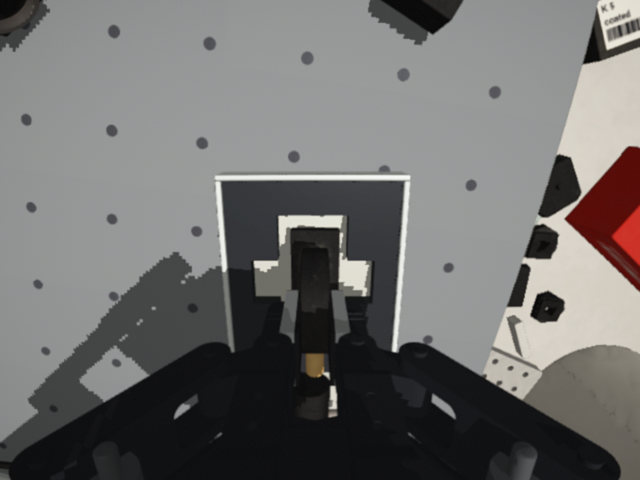

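Request:
send_rows(rows=[[0,0,-0.01,0],[0,0,-0.018,0],[0,0,-0.023,0],[0,0,-0.023,0]])

```text
time: 22.08
eef_pos: [0.5598, -0.3201, 0.1591]
tcp_rot: [0.997, 0.075, -0.0, -0.0]
contact_force: [-0.5, -0.6, -1.9]
opening: 0.128
```

Request:
send_rows(rows=[[0,0,0,0],[0,0,0,0],[0,0,0,0],[0,0,0,0]], jaw=0.6)

```text
time: 22.58
eef_pos: [0.56, -0.3202, 0.1596]
tcp_rot: [0.997, 0.076, 0.0, 0.0]
contact_force: [0.1, -0.3, -0.3]
opening: 0.401
```

Request:
send_rows(rows=[[0,0,0.08,0],[0,0,0.2,0],[0,0,0.33,0],[0,0,0.33,0]], jaw=0.3)

```text
time: 23.08
eef_pos: [0.5617, -0.3215, 0.2636]
tcp_rot: [0.997, 0.076, 0.003, 0.003]
contact_force: [0.6, -0.1, 0.1]
opening: 0.699
```

```bash
python3 look.py w18
```

```text
23.075 [ 0.5617 -0.3215  0.2636] yaw 8.66 [-0.68  0.2   1.62  0.    1.32  0.74] [ 0.6 -0.1  0.1] 0.699
grasp px at table-ish [[316.0, 304.0], [314.0, 227.0]]
```

View pics/w18.png

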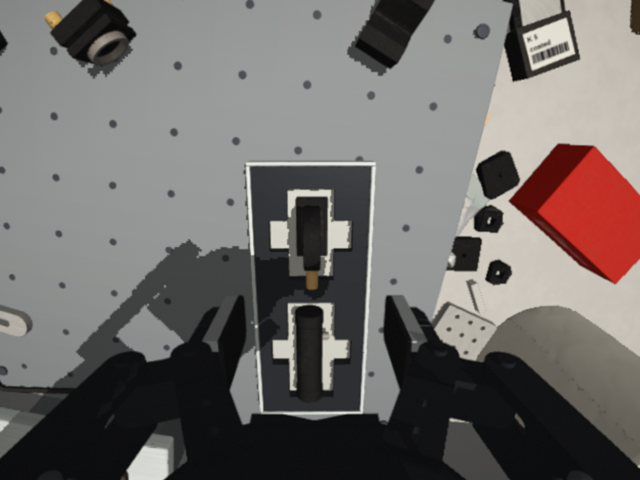

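Request:
send_rows(rows=[[0.4,0.597,0.02,0.101],[0.4,0.597,0.02,0.101],[0.4,0.597,0.02,0.101],[0.4,0.597,0.02,0.101],[0.4,0.597,0.02,0.101],[0.4,0.597,0.02,0.101]], jaw=0)

```text
time: 23.88
eef_pos: [0.6791, -0.1415, 0.2627]
tcp_rot: [0.924, 0.382, -0.001, -0.001]
contact_force: [-0.1, -0.5, -0.7]
opening: 0.994
```

```bash
python3 look.py w19
```

```text
23.875 [ 0.6791 -0.1415  0.2627] yaw 44.96 [-0.35  0.31  1.49 -0.    1.35  0.44] [-0.1 -0.5 -0.7] 0.994
grasp px at table-ish [[316.0, 305.0], [316.0, 227.0]]
```

View pics/w19.png

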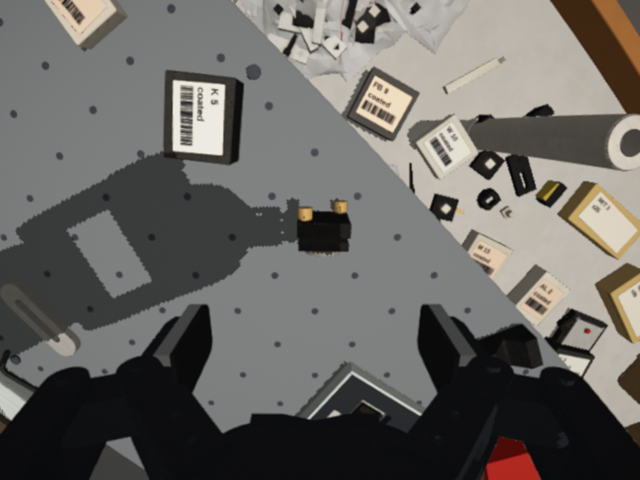

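Run:
```python
from h import *
im=cv2.imread("pics/w19.png").astype(float)*1.7
cv2.imwrite("pics/w19z.png",cv2.resize(np.clip(im[185:270,275:375],0,255).astype('uint8'),None,fx=6,fy=6,interpolation=2))
import pickle
s,c=pickle.load(open("w19.pkl","rb"));e=s["eef_pos"];t=np.radians(45);u=np.array([np.cos(t),np.sin(t),0]);v=np.array([-u[1],u[0],0])
for z in(.115,.155):
  for a in(-.011,.011): print(z,a,proj(c,[e*[1,1,0]+[0,0,z]+u*a+v*w for w in(.02,-.02)]).round(1).tolist())
```

```text
0.115 -0.011 [[292.4, 235.1], [339.4, 235.2]]
0.115 0.011 [[291.9, 209.8], [339.9, 209.9]]
0.155 -0.011 [[289.1, 250.5], [342.8, 250.5]]
0.155 0.011 [[288.5, 221.8], [343.5, 221.9]]
```

View pics/w19z.png

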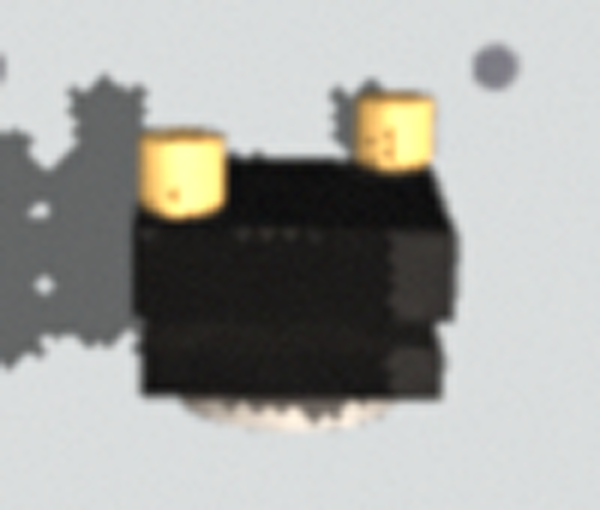

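Request:
send_rows(rows=[[0.009,-0.017,-0.15,0],[0.009,-0.017,-0.3,0],[0.009,-0.017,-0.42,0],[0.009,-0.017,-0.432,0],[0.009,-0.017,-0.432,0]])

```text
time: 24.55
eef_pos: [0.6829, -0.1473, 0.136]
tcp_rot: [0.924, 0.382, 0.0, 0.0]
contact_force: [0.2, 0.8, -0.3]
opening: 1.0
```

Request:
send_rows(rows=[[0,0,0,0],[0,0,0,0],[0,0,0,0],[0,0,0,0],[0,0,0,0],[0,0,0,0]], jaw=1)

```text
time: 25.3
eef_pos: [0.6837, -0.1464, 0.1367]
tcp_rot: [0.924, 0.383, 0.001, 0.001]
contact_force: [-0.4, -0.3, 6.1]
opening: 0.451
```

```bash
python3 look.py w20
```

```text
25.3 [ 0.6837 -0.1464  0.1367] yaw 45.03 [-0.36  0.42  1.58  0.    1.14  0.43] [-0.4 -0.3  6.1] 0.451
grasp px at table-ish [[316.0, 305.0], [316.0, 296.0]]
```

View pics/w20.png

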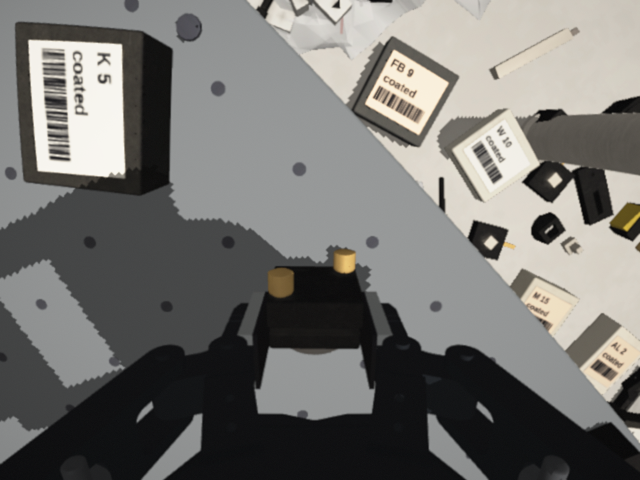

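Request:
send_rows(rows=[[0,0,0.08,0],[0,0,0.22,0],[-0.05,0.1,0.3,-0.02],[-0.32,0.67,0.3,-0.05],[-0.32,0.67,0.3,-0.08],[-0.32,0.67,0.3,-0.092],[-0.32,0.67,0.3,-0.092]])

```text
time: 26.22
eef_pos: [0.5842, 0.0585, 0.2237]
tcp_rot: [0.994, 0.106, -0.001, -0.001]
contact_force: [-0.1, 0.2, -1.0]
opening: 0.448
```

Request:
send_rows(rows=[[-0.322,0.679,0,0],[-0.322,0.679,0,0],[-0.322,0.679,0,0],[-0.322,0.679,0,0],[-0.322,0.679,-0.07,0],[-0.322,0.679,-0.12,0],[-0.322,0.679,-0.12,0],[-0.322,0.679,-0.12,0]])

```text
time: 27.22
eef_pos: [0.4908, 0.2579, 0.1891]
tcp_rot: [0.995, 0.103, 0.0, -0.0]
contact_force: [-0.3, -0.1, -0.4]
opening: 0.449
```

```bash
python3 look.py w21
```

```text
27.225 [0.4908 0.2579 0.1891] yaw 11.83 [ 0.3   0.06  1.91 -0.    1.17  1.67] [-0.3 -0.1 -0.4] 0.449
grasp px at table-ish [[316.0, 304.0], [315.0, 257.0]]
```

View pics/w21.png

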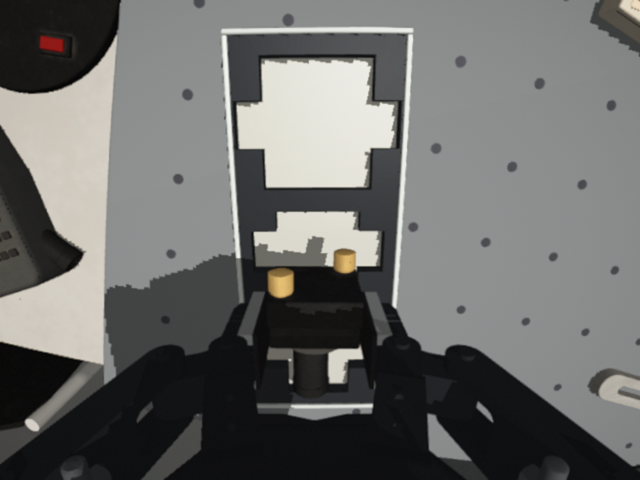

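Run:
```python
from h import *
import pickle
s,c=pickle.load(open("w21.pkl","rb")); e=s["eef_pos"];t=np.radians(12);u=np.array([np.cos(t),np.sin(t)]);v=np.array([-u[1],u[0]])
for n,uv,z in [("mid far l",(277,212),.129),("far r",(357,212),.129),("scoop front L",(254,231),.129),("scoop front R",(383,232),.129),("box near l",(265,188),.119),("near r",(369,188),.119),("box far L",(261,56),.129),("R",(375,56),.129),("boxscoop L",(236,101),.129),("R",(400,101),.129)]:
    p=onplane(c,[uv],z)[0,:2]-e[:2]; q=onplane(c,[uv],z)[0,:2]*1e3;print(n,round(p@u*1e3,1),round(p@v*1e3,1),q.round(1))
```

```text
mid far l 28.9 22.5 [514.4 285.9]
far r 28.8 -24.4 [524.  240.1]
scoop front L 17.4 36.6 [500.2 297.4]
scoop front R 16.6 -40.3 [515.4 221.9]
box near l 41.5 30.3 [525.1 296.2]
near r 41.3 -32.4 [538.  234.9]
box far L 113.2 28.5 [595.6 309.3]
R 113.1 -31.5 [608.  250.6]
boxscoop L 90.7 42.9 [570.5 318.8]
R 90.5 -46.0 [588.9 231.8]
```

Request:
send_rows(rows=[[0.002,-0.003,-0.08,0],[0.002,-0.003,-0.13,0],[0.002,-0.003,-0.145,0],[0.002,-0.003,-0.157,0],[0.002,-0.003,-0.157,0],[0.002,-0.003,-0.157,0]])

```text
time: 28.02
eef_pos: [0.491, 0.2578, 0.1424]
tcp_rot: [0.995, 0.104, 0.001, -0.0]
contact_force: [-0.4, 0.9, -0.9]
opening: 0.451
```

```bash
python3 look.py w22
```

```text
28.025 [0.491  0.2578 0.1424] yaw 11.9 [0.3  0.11 1.95 0.   1.08 1.66] [-0.4  0.9 -0.9] 0.451
grasp px at table-ish [[316.0, 304.0], [316.0, 290.0]]
```

View pics/w22.png

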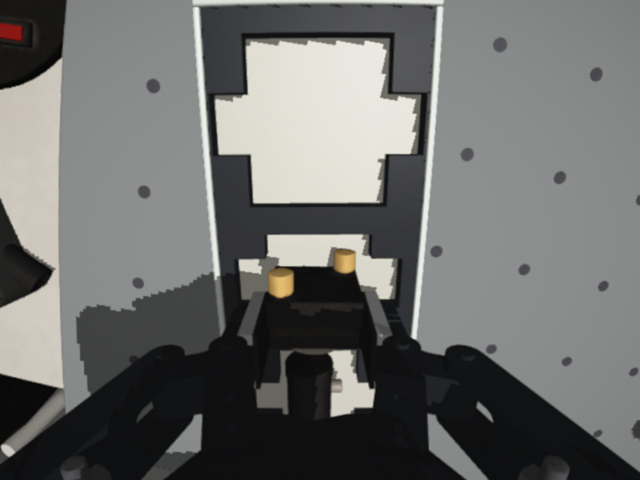

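Request:
send_rows(rows=[[0,0,-0.003,0],[0,0,-0.003,0]])

```text
time: 28.32
eef_pos: [0.4906, 0.2577, 0.1409]
tcp_rot: [0.995, 0.104, 0.0, -0.0]
contact_force: [0.7, -0.1, -1.7]
opening: 0.448
```

Request:
send_rows(rows=[[0,0,0,0],[0,0,0,0],[0,0,0,0],[0,0,0,0]], jaw=0.35)

```text
time: 28.82
eef_pos: [0.4907, 0.2577, 0.1409]
tcp_rot: [0.995, 0.104, 0.0, -0.0]
contact_force: [0.8, 0.6, 0.4]
opening: 0.645
```

Request:
send_rows(rows=[[0,0,0.08,0],[0,0,0.2,0],[0,0,0.36,0],[0,0,0.36,0]])

```text
time: 29.32
eef_pos: [0.4932, 0.2585, 0.2545]
tcp_rot: [0.995, 0.104, 0.005, -0.001]
contact_force: [0.6, 0.1, -0.0]
opening: 0.651
```

```bash
python3 look.py w23
```

```text
29.325 [0.4932 0.2585 0.2545] yaw 11.91 [ 0.3  -0.    1.85  0.    1.28  1.66] [ 0.6  0.1 -0. ] 0.651
grasp px at table-ish [[316.0, 304.0], [315.0, 230.0]]
```

View pics/w23.png

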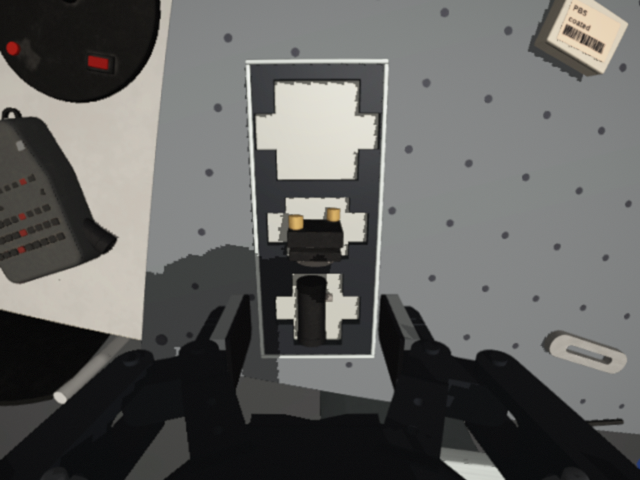

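Run:
```python
from h import *
import pickle
for f,box in [("w1",(255,45,340,140)),("w2",(395,35,490,145)),("w19",(150,60,245,170)),("w20",(10,10,180,200))]:
    s,c=pickle.load(open(f+".pkl","rb"));g=cv2.imread(f"pics/{f}.png").min(2);m=np.zeros_like(g);x0,y0,x1,y1=box
    m[y0:y1,x0:x1]=(g[y0:y1,x0:x1]>190)*255
    m=cv2.morphologyEx(m,cv2.MORPH_CLOSE,np.ones((9,9),np.uint8))
    k=max(cv2.findContours(m,0,1)[0],key=cv2.contourArea)
    P=(onplane(c,k[:,0].astype(float),.145)[:,:2]*1e3).astype(np.float32)
    print(f,cv2.minAreaRect(P))
```

```text
w1 ((679.6327514648438, -23.112051010131836), (47.57337188720703, 35.73572540283203), 39.46189880371094)
w2 ((679.6778564453125, -23.015731811523438), (47.262935638427734, 35.94934844970703), 39.20336151123047)
w19 ((679.6203002929688, -23.15515899658203), (47.57981872558594, 35.51292419433594), 39.324371337890625)
w20 ((679.6448364257812, -23.154476165771484), (47.97552490234375, 36.04204177856445), 39.177215576171875)
```

Request:
send_rows(rows=[[0.63,-0.936,0.02,0.076],[0.63,-0.936,0.02,0.076],[0.63,-0.936,0.02,0.076],[0.63,-0.936,0.02,0.076],[0.63,-0.936,0.02,0.076],[0.63,-0.936,0.02,0.076],[0.63,-0.936,0.02,0.076],[0.63,-0.936,0.02,0.076]], jaw=0)

```text
time: 30.38
eef_pos: [0.6788, -0.0225, 0.2531]
tcp_rot: [0.942, 0.336, -0.001, -0.001]
contact_force: [-0.3, 1.0, -0.0]
opening: 0.998
```

```bash
python3 look.py w24
```

```text
30.375 [ 0.6788 -0.0225  0.2531] yaw 39.27 [-0.18  0.28  1.54  0.    1.33  0.7 ] [-0.3  1.  -0. ] 0.998
grasp px at table-ish [[316.0, 305.0], [316.0, 230.0]]
```

View pics/w24.png

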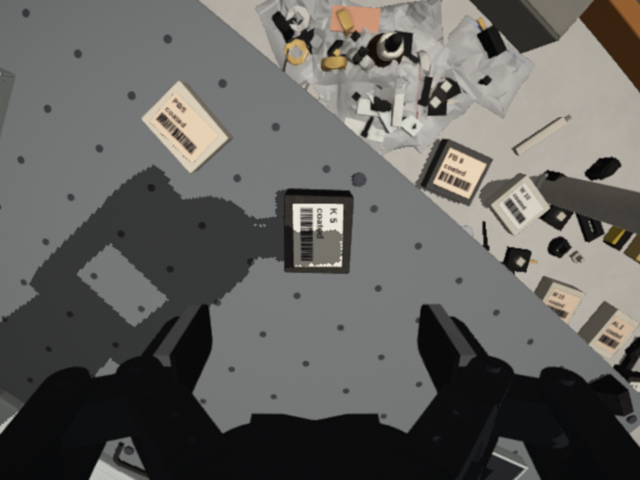

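Request:
send_rows(rows=[[0,0,-0.15,0],[0,0,-0.3,0],[0,0,-0.41,0],[0,0,-0.425,0],[0,0,-0.425,0]])

```text
time: 31.05
eef_pos: [0.68, -0.0223, 0.1284]
tcp_rot: [0.942, 0.336, 0.001, 0.0]
contact_force: [0.7, -0.1, 0.8]
opening: 1.0
```

Request:
send_rows(rows=[[0,0,0,0],[0,0,0,0],[0,0,0,0],[0,0,0,0],[0,0,0,0],[0,0,0,0]], jaw=1)

```text
time: 31.8
eef_pos: [0.681, -0.0234, 0.1298]
tcp_rot: [0.942, 0.336, 0.002, 0.001]
contact_force: [0.2, -0.5, 6.4]
opening: 0.572
```

```bash
python3 look.py w25
```

```text
31.8 [ 0.681  -0.0234  0.1298] yaw 39.26 [-0.18  0.39  1.64  0.    1.12  0.7 ] [ 0.2 -0.5  6.4] 0.572
grasp px at table-ish [[316.0, 305.0], [316.0, 303.0]]
```

View pics/w25.png

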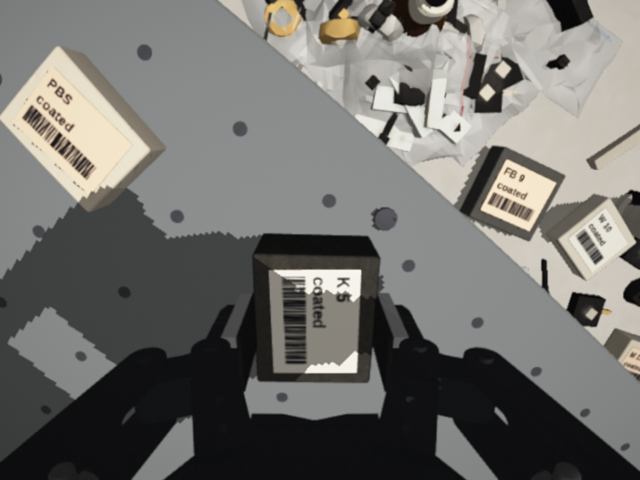

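Request:
send_rows(rows=[[0,0,0.05,0],[0,0,0.15,0],[0,0,0.3,0],[-0.05,0.1,0.3,-0.02],[-0.378,0.988,0.3,-0.05],[-0.378,0.988,0.3,-0.076],[-0.378,0.988,0.3,-0.076],[-0.378,0.988,0.3,-0.076],[-0.378,0.988,0.3,-0.076],[-0.378,0.988,0.25,-0.076],[-0.378,0.988,0.2,-0.076],[-0.378,0.988,0.2,-0.076],[-0.378,0.988,0.2,-0.076]])

```text
time: 33.48
eef_pos: [0.5668, 0.2721, 0.1871]
tcp_rot: [0.995, 0.103, -0.0, 0.0]
contact_force: [0.4, -0.4, -0.7]
opening: 0.565
```

```bash
python3 look.py w26
```

```text
33.475 [0.5668 0.2721 0.1871] yaw 11.8 [ 0.29  0.22  1.73 -0.    1.19  1.65] [ 0.4 -0.4 -0.7] 0.565
grasp px at table-ish [[316.0, 304.0], [315.0, 259.0]]
```

View pics/w26.png

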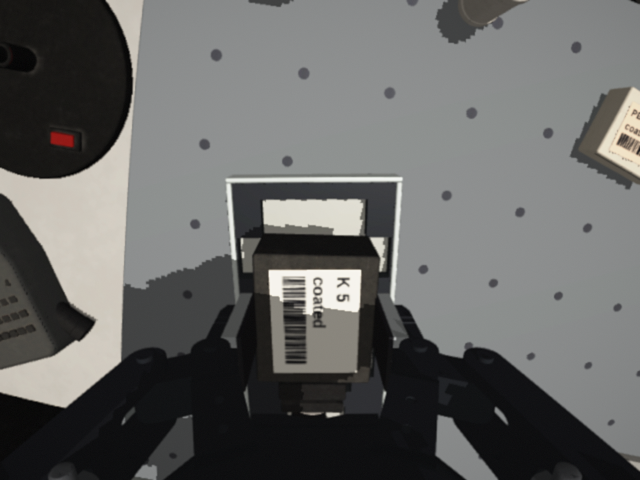

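Run:
```python
from h import *
import pickle
s,c=pickle.load(open("w26.pkl","rb")); e=s["eef_pos"];t=np.radians(12);u=np.array([np.cos(t),np.sin(t)]);v=np.array([-u[1],u[0]])
for n,uv,z in [("far l",(262,199),.129),("far r",(367,199),.129),("scoop front L",(240,237),.129),("R",(389,237),.129),("rim L",(228,179),.131),("rim R",(401,179),.131)]:
    p=onplane(c,[uv],z)[0,:2]-e[:2]; print(n,round(p@u*1e3,1),round(p@v*1e3,1))
```

```text
far l 37.0 30.7
far r 36.9 -29.7
scoop front L 14.3 44.8
R 14.0 -43.7
rim L 48.9 49.0
rim R 48.6 -48.1
```

Request:
send_rows(rows=[[0.003,0,-0.08,0],[0.003,0,-0.135,0],[0.003,0,-0.155,0],[0.003,0,-0.17,0],[0.003,0,-0.175,0],[0.003,0,-0.175,0]])

```text
time: 34.28
eef_pos: [0.5675, 0.2734, 0.1353]
tcp_rot: [0.995, 0.104, 0.0, -0.0]
contact_force: [-0.7, -0.3, -0.1]
opening: 0.572
```

```bash
python3 look.py w27
```

```text
34.275 [0.5675 0.2734 0.1353] yaw 11.9 [0.29 0.28 1.77 0.   1.1  1.65] [-0.7 -0.3 -0.1] 0.572
grasp px at table-ish [[316.0, 304.0], [316.0, 297.0]]
```

View pics/w27.png

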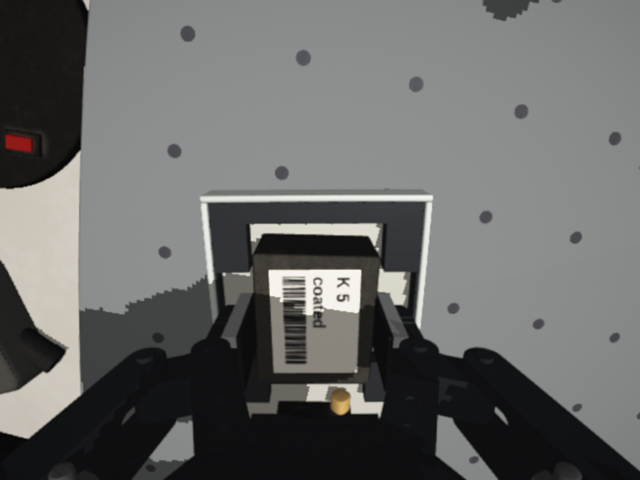

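Request:
send_rows(rows=[[0,0,-0.004,0],[0,0,-0.004,0]])

```text
time: 34.58
eef_pos: [0.5673, 0.2733, 0.1339]
tcp_rot: [0.995, 0.104, 0.0, -0.0]
contact_force: [-0.8, -0.6, 0.1]
opening: 0.57
```

Request:
send_rows(rows=[[0,0,0,0],[0,0,0,0],[0,0,0,0],[0,0,0,0]], jaw=0.28)

```text
time: 35.08
eef_pos: [0.5672, 0.2732, 0.1336]
tcp_rot: [0.995, 0.104, 0.0, 0.0]
contact_force: [-1.1, 0.1, 0.2]
opening: 0.718
```

Request:
send_rows(rows=[[0,0,0.08,0],[0,0,0.2,0],[0,0,0.4,0],[-0.2,-0.4,0.5,0],[-0.2,-0.4,0.6,0],[-0.2,-0.4,0.6,0],[-0.2,-0.4,0.6,0]])

```text
time: 35.95
eef_pos: [0.5075, 0.1524, 0.3156]
tcp_rot: [0.995, 0.103, 0.002, -0.0]
contact_force: [0.2, -0.0, -0.1]
opening: 0.718
```

```bash
python3 look.py w28
python3 - <<'E'
from h import *
im=imaging.read_camera("top");cv2.imwrite("pics/top28.png",im[:,:,::-1])
im=imaging.read_camera("scene");cv2.imwrite("pics/s28.png",im[:,:,::-1])
E
```

```text
35.95 [0.5075 0.1524 0.3156] yaw 11.79 [ 0.1  -0.1   1.83  0.    1.4   1.47] [ 0.2 -0.  -0.1] 0.718
grasp px at table-ish [[316.0, 304.0], [315.0, 212.0]]
```

View pics/w28.png

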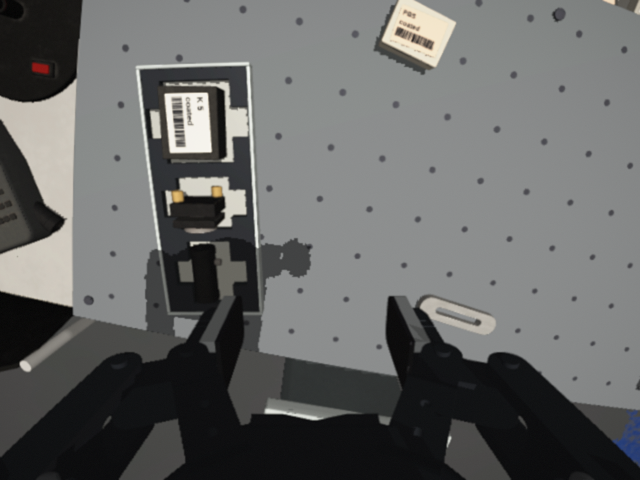

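View pics/top28.png

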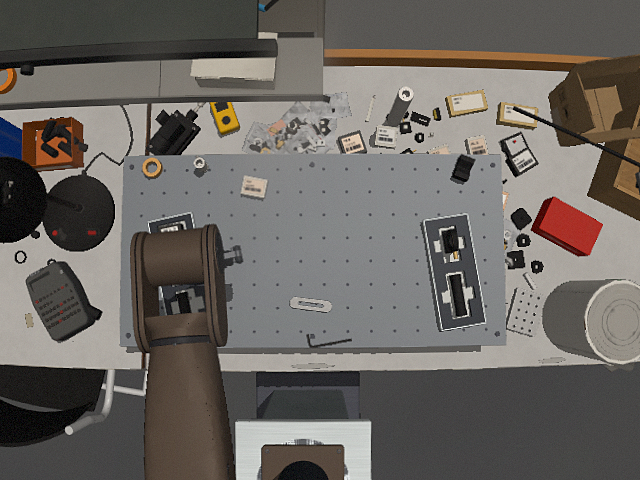

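View pics/s28.png

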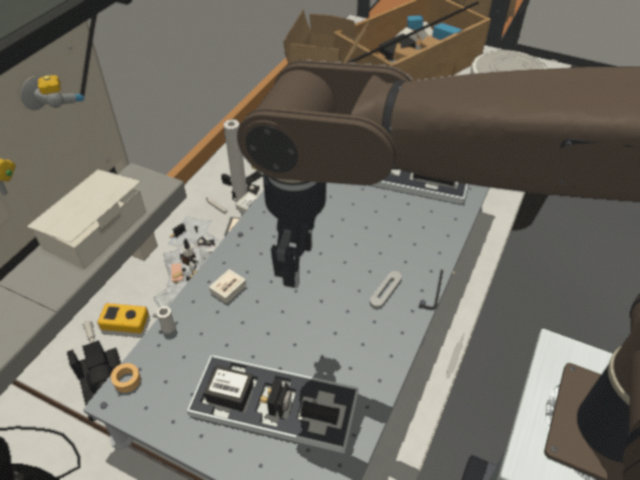

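Request:
send_rows(rows=[[0.1,-0.9,0,0],[0.1,-0.9,0,0],[0.1,-0.9,0,0],[0.1,-0.9,0,0],[0.1,-0.9,0,0],[0.1,-0.9,0,0]])

```text
time: 36.85
eef_pos: [0.5373, -0.117, 0.3122]
tcp_rot: [0.995, 0.103, -0.001, -0.001]
contact_force: [0.7, 0.4, -0.0]
opening: 0.721
```

Request:
send_rows(rows=[[0,-0.2,0,0],[0,-0.2,0,0],[0,-0.2,0,0]])

```text
time: 37.22
eef_pos: [0.5374, -0.1749, 0.3132]
tcp_rot: [0.995, 0.104, -0.0, -0.001]
contact_force: [-0.7, 0.8, -0.5]
opening: 0.722
```

```bash
python3 look.py w29
python3 - <<'E'
from h import *
im=imaging.read_camera("top")[:,:,::-1];cv2.imwrite("pics/top29.png",im)
sc=imaging.read_camera("scene")[:,:,::-1]
a=cv2.resize(im[205:335,140:215],None,fx=4,fy=4,interpolation=2);b=cv2.resize(sc[340:460,180:370],(760,480),interpolation=2)
cv2.imwrite("pics/c29.png",a);cv2.imwrite("pics/d29.png",b)
import pickle
def lab(f,box):
    s,c=pickle.load(open(f+".pkl","rb"));g=cv2.imread(f"pics/{f}.png").min(2);m=np.zeros_like(g);x0,y0,x1,y1=box
    m[y0:y1,x0:x1]=(g[y0:y1,x0:x1]>190)*255
    m=cv2.morphologyEx(m,cv2.MORPH_CLOSE,np.ones((7,7),np.uint8))
    k=max(cv2.findContours(m,0,1)[0],key=cv2.contourArea)
    return c,k[:,0].astype(float)
c,k=lab("w28",(170,92,212,155)); P=(onplane(c,k,.149)[:,:2]*1e3).astype(np.float32);r=cv2.minAreaRect(P);print(r)
C=np.array([566.7,272.7]);t=np.radians(12);d=np.array(r[0])-C;print("box off along/across",d@[np.cos(t),np.sin(t)],d@[-np.sin(t),np.cos(t)])
E
```

```text
37.225 [ 0.5374 -0.1749  0.3132] yaw 11.99 [-0.49 -0.01  1.75  0.    1.4   0.87] [-0.7  0.8 -0.5] 0.722
grasp px at table-ish [[316.0, 304.0], [315.0, 212.0]]
((565.92138671875, 273.5095520019531), (47.903438568115234, 35.315086364746094), 11.003812789916992)
box off along/across -0.5932833874232293 0.95374415217757
```

View pics/w29.png

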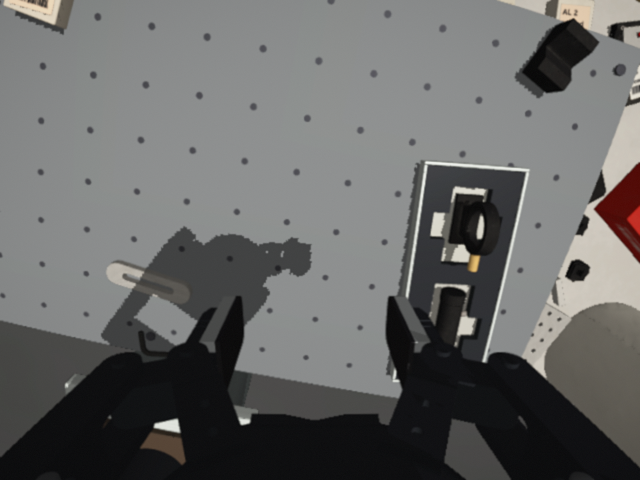

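View pics/d29.png

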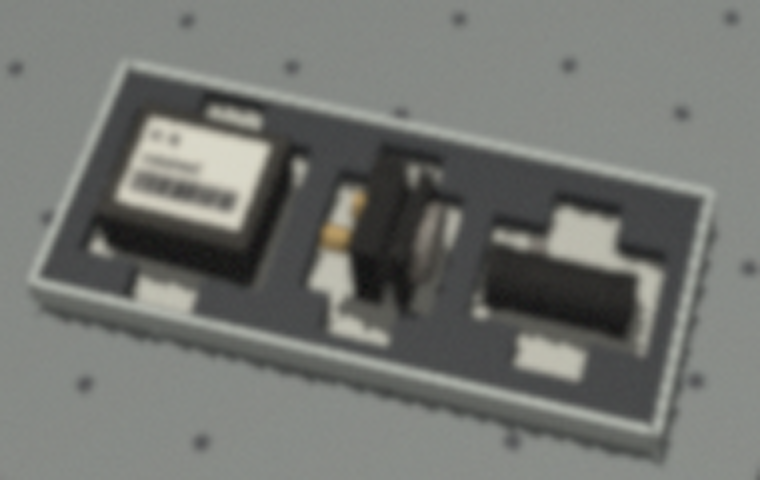

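View pics/c29.png

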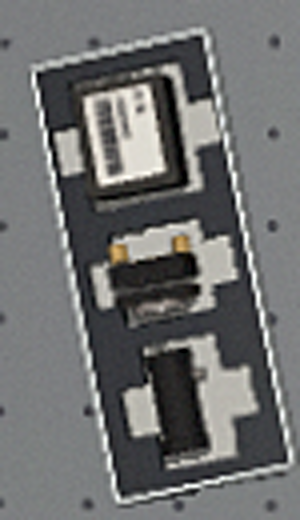

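```bash
python3 -c "
from plant import workorder,monitor
print(workorder.sign_off(), monitor.get_state()['time'])"
```

```text
the job is handed in; nothing more can be done
the job is handed in; nothing more can be done
```

I placed all five parts in their pockets, released them and handed the job in at about 37 s of the 144 s allowed. The hand-in gave no verdict.

- **Lens tray:** the long holder lies in the trough and the ring mount stands in its pocket.
- **Mirror tray:** the short holder, the square mount and the boxed mirror (label up) are in their pockets.
- **Left alone:** I never touched the small pale box or the slotted arm, and in the last pictures both look unmoved.

**Last checks:**
- **Boxed mirror:** it measures about 1 mm off its pocket's centre.
- **Seating:** the ring mount, square mount and boxed mirror were released within about 1 mm of floor height. The two holders were let go about 1–2 mm above the floor and dropped in. The final pictures show all five in their pockets and level. I did not measure the final height or tilt of any part directly.
- **Clearance:** the gripper was empty and well clear of everything, with contact forces near zero. The largest force I saw was about 6 N, while gripping.

**What disagreed or went wrong:**
- **Finger length:** the fingertips stood roughly 15–24 mm farther back than the stated 17 mm reach. My first grasp of the long holder therefore closed above the tube. I lowered the grasp heights after checking the pictures, and every later grasp held first time.
- **Square mount position:** my first estimate was about 6 mm off sideways. I corrected it from the picture taken above it before gripping.

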